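Weigh a tray of truffles and tip them into the bowl

ROBOT

A 6-joint arm with a two-finger parallel gripper is mounted at the origin on the work surface. World frame = base frame: x ahead of the robot, y to its left, z up, the work surface at z = 0. Lengths are in mm, angles in rad, forces in N, time in s.
With the tool pointing down it reaches from about 350 to 875 mm from the base axis. Payload 4.2 kg.
Tool frame: the origin (TCP) lies at the very end of the fingers, on their centre line; the grasp point (between the pads) lies 19 mm behind it (arm.pinch_z is the distance from the TCP to the grasp point, in mm); x points along the fingers, y is the direction in which the jaws open and shut, and the axes are right-handed (so a half turn about x gives the same grasp; the last joint's range is limited). The gripper opens to 85 mm and grips with 20 to 120 N. Pads are 22 mm wide; open, the fingers measure 114 mm over their backs; the gripper's body (76 mm by 85 mm) begins 54 mm behind the grasp point. The pads swing forward as they close: fully open they stand 13 mm farther back than shut.
Start: joints at [1.372, 0.385, 0.008, 0, -1.194, -0.259], TCP at [276.201, 560.635, 210.312] pointing down, gripper open.
Joint ranges: [-3.14, 3.14], [-1.21, 2.06], [-1.07, 1.41], [-3.16, 2.05], [-2.99, -0.16], [-3.1, 3.1]. Speed limits (rad/s): [2.79, 2.79, 3.14, 3.14, 3.14, 3.14].

INTERFACE

Orientations are given as a unit quaternion [x, y, z, w].
In Python, from bench import arm gives the robot as it stands.
- The arm moves only by the tool drive_tool, never from a script. Its argument "motion" is a list of rows, each a list of 4 numbers: the shift along the tool's x, y, z in mm, then the turn about the tool's x in degrees. In form: [[dx, dy, dz, spin], ...]. A call has 1 to 10 rows; each row shifts and turns the commanded pose from where the row before left it, along the tool's axes as they then stand; what a row does not reach is not made up. A row lasts 1/12 s, in which the tool goes at most 41.7 mm and 7.16 degrees, less where a joint would pass 70% of its speed; a pose out of reach is approached as far as the arm can. A call with a gripper value outside its range is refused whole. "grip" is the finger opening in mm, from 0 to 85.4, set as the call begins (left out, the last holds). The fingers move at their own pace and stop on an object; the grip force is fixed at half the most. Time passes only in rows, so rows that do not move let the fingers close. It gives the time, the measured TCP pose, the force and the opening at its end, in the units of the state.
- arm.read_state(): the state, without advancing time (a new reading comes with each control period).
- arm.get_image(name): name is "side" or "top"; returns the picture (480x640x3 uint8, red, green, blue); there is no depth.
- arm.calibration(name): a dict with "K" (3x3 intrinsics, pixels), "eye" and "attitude" of the camera in the world. Camera axes: x right, y up, looking along -z (the intrinsics and any distortion apply to the point x, -y, -z); pixel columns grow to the right and rows downward; lengths in mm; the calibration is good to about 2 mm. A picture is of the moment at which its call begins. calibration takes no time and is no camera call.
- arm.job_done(): hands the job in, once; it reports no verdict.
The state is a dict: "clock": time; "joints": joint angles; "joint_vel": joint speeds; "joint_efforts": joint torques, N m; "position": TCP position; "ee_rot": TCP orientation; "contact_force": force on the tool from outside, world axes, zero at the start; "wrist_torque": the same for the moment, N m; "gripper_width": finger opening in mm.
Only numpy, scipy, OpenCV 4.12 (cv2) and the standard library are available. Lean on these libraries where they do the work, as an engineer would, in place of code of your own. Each camera call takes 0.05 s, during which the arm holds its last target. There are 200 camera calls.

TASK

Draw the steel tray of chocolate truffles out from under the riser, set it level on the middle of the kitchen scale with all five truffles still in it, and let go of it for a second so that it can be weighed. Then take it again, this time by its handle, and tip it over the bowl to about 60 degrees, holding that angle for a second or so until all five truffles lie in the bowl. Bring the tray back level, set it down empty on the middle of the scale and let go; do not shove the bowl, and leave the pitcher, squeeze bottle and cup where they are.

Things in the scene. Friction and masses are not known exactly. Their poses are not given: they have to be found in the camera images.
- tray: Dosing tray: open steel trough 120 mm long (x), 62 mm wide (y), 35 mm high, walls and floor 3 mm, 160 g, flat-bottomed. Its -x end is open for pouring: over its last 46 mm the floor ramps up 15 mm to it; a black handle bar sticks out of the closed +x end. Starts with the truffles in it, handle tucked under the riser, open end to the robot. Origin: centre of the trough's underside; z up.
- tray_handle (a point): Point in the middle of the tray's handle, 98 mm from the tray's origin along its +x and 24 mm above its underside. The handle bar is 72 mm long (60 to 132 mm from the origin along x), 14 mm wide (y) and 20 mm high (14 to 34 mm above the underside).
- tray_spout (a point): Middle of the upturned floor's edge at the tray's open pouring end, 60 mm from the tray's origin along its -x and 18 mm above its underside.
- scale: Flat kitchen scale, fixed to the counter, 150 x 136 mm and 24 mm high, flat on top with no rim; black with a steel plate. Origin: centre of its underside, so its top is 24 mm above it.
- bowl: White ceramic bowl, loose, 500 g, 170 mm across the rim and 65 mm high. Origin: centre of its underside; z up.
- riser: Fixed wooden counter riser, a low shelf 160 mm deep (x), 320 mm wide (y), top at 115 mm, underside of the board at 100 mm, open underneath, on four 16 mm square legs near its corners. Origin: centre of its footprint on the counter.
- pitcher: Bystander: steel milk pitcher, 80 mm across and 95 mm high, with a side handle. Origin: centre of its underside.
- squeeze_bottle: Bystander: white plastic squeeze bottle, 62 mm across and 140 mm high. Origin: centre of its underside.
- cup: Bystander: white cup, 72 mm across and 55 mm high, on top of the riser. Origin: centre of its underside.
- truffle0: Chocolate truffle 1 of five, all alike: a hard dark-brown ball 24 mm in diameter, 10 g, lying in the tray. Origin: its centre.
- truffle1: Chocolate truffle 2 of five, all alike: a hard dark-brown ball 24 mm in diameter, 10 g, lying in the tray. Origin: its centre.
- truffle2: Chocolate truffle 3 of five, all alike: a hard dark-brown ball 24 mm in diameter, 10 g, lying in the tray. Origin: its centre.
- truffle3: Chocolate truffle 4 of five, all alike: a hard dark-brown ball 24 mm in diameter, 10 g, lying in the tray. Origin: its centre.
- truffle4: Chocolate truffle 5 of five, all alike: a hard dark-brown ball 24 mm in diameter, 10 g, lying in the tray. Origin: its centre.
Mind the look-alikes: they are no part of the job. Of the things that look like the bowl, the smaller one is meant. What is shaped like the tray but yellow is not meant.

How it is judged (in metres and radians):
On the way, in this order (a step that is already met when the one before it is completed fails the run):
1. the full tray stands level on the middle of the scale, let go, with all five truffles in it (horizontal distance between tray and scale below 0.03 m and angle between tray's own z axis and vertical below 0.06 rad and contact force between tray and scale above 0.5 N and contact force between tray and the fingers below 0.05 N and linear speed of tray below 0.02 m/s and distance between each of truffle0, truffle1, truffle2, truffle3, truffle4 and tray below 0.07 m and z of each of truffle0, truffle1, truffle2, truffle3, truffle4 in the frame of tray above 0.005 m), for 0.5 s.
2. held by its handle, the tray is tipped to about 60 degrees (48 to 72) and kept there with all five truffles in the bowl (angle between tray's own z axis and vertical between 0.84 and 1.257 rad and distance between the grasp point and tray_handle below 0.04 m and horizontal distance between each of truffle0, truffle1, truffle2, truffle3, truffle4 and bowl below 0.08 m and z of truffle0 in the frame of bowl between 0.005 and 0.075 m and z of truffle1 in the frame of bowl between 0.005 and 0.075 m and z of truffle2 in the frame of bowl between 0.005 and 0.075 m and z of truffle3 in the frame of bowl between 0.005 and 0.075 m and z of truffle4 in the frame of bowl between 0.005 and 0.075 m), for 0.5 s.
At the end, for the whole second after the job is handed in: The empty tray stands level (within 3 degrees), let go and at rest on the scale, its origin within 30 mm of the scale's centre seen from above; all five truffles lie in the bowl, which stands upright (horizontal distance between tray and scale below 0.03 m and angle between each of tray, bowl's own z axis and vertical below 0.06 rad and contact force between tray and scale above 0.5 N and contact force between tray and the fingers below 0.05 N and linear speed of each of tray, bowl below 0.02 m/s and horizontal distance between each of truffle0, truffle1, truffle2, truffle3, truffle4 and bowl below 0.08 m and z of truffle0 in the frame of bowl between 0.005 and 0.075 m and z of truffle1 in the frame of bowl between 0.005 and 0.075 m and z of truffle2 in the frame of bowl between 0.005 and 0.075 m and z of truffle3 in the frame of bowl between 0.005 and 0.075 m and z of truffle4 in the frame of bowl between 0.005 and 0.075 m); the robot touches nothing.
It fails at once if the pitcher is pushed more than 30 mm (distance of pitcher from where it was at the start of the episode above 0.03 m).
It fails at once if the squeeze bottle is pushed more than 30 mm (distance of squeeze_bottle from where it was at the start of the episode above 0.03 m).
It fails at once if the cup is pushed more than 30 mm (distance of cup from where it was at the start of the episode above 0.03 m).
It fails at once if the bowl is pushed more than 30 mm (distance of bowl from where it was at the start of the episode above 0.03 m).
It fails at once if the tray is tipped past about 80 degrees (angle between tray's own z axis and vertical above 1.4 rad).
It also fails if it takes over 72 s, if anything falls off the work surface, if the arm or the gripper's body presses on something with over 40 N, if the wrist force passes 120 N, or if a joint passes its speed limit or range.

## Working session

There is one attempt and no reset: what is moved stays moved. The work goes in short steps, Python scripts to look and compute and a tool call to move; the robot and the scene stay as the last step left them, time stands still between calls to the robot, and variables do not carry over. Pictures are saved under pics/ and viewed, about 8 in all and at most 12, crops included, and the job is handed in when it is done.

Besides the shell and the picture viewer there is one more tool, called after ">>>" as name(argument=value, ...) on one line, values as JSON. drive_tool: Moves the arm, as the interface text tells. Its arguments: {"type":"object","properties":{"motion":{"type":"array"},"grip":{"type":"number"}},"required":["motion"]}

```bash
ls; mkdir -p pics; python3 - <<'E'
from bench import arm
import cv2
for n in("top","side"):
    c=arm.calibration(n);print(n,c)
    cv2.imwrite(f"pics/{n}0.png",arm.get_image(n)[:,:,::-1])
print(arm.read_state())
E
```

```text
pics
top {'K': array([[553.46224612,   0.        , 313.85981211],
       [  0.        , 553.46224612, 243.6547142 ],
       [  0.        ,   0.        ,   1.        ]]), 'eye': array([ 264.34761775,  -79.50226978, 1689.81893871]), 'attitude': array([ 0.06359867, -0.06072744, -0.69943202,  0.7092688 ])}
side {'K': array([[443.99943235,   0.        , 324.84326719],
       [  0.        , 443.99943235, 242.73068849],
       [  0.        ,   0.        ,   1.        ]]), 'eye': array([ 468.87248443, -850.78696475,  880.90448806]), 'attitude': array([ 0.38004477, -0.01226529, -0.04463802,  0.92380895])}
{'clock': 0.1, 'joints': array([ 1.37157136e+00,  3.85471386e-01,  6.77613885e-03, -4.11393664e-04,
       -1.19399737e+00, -2.58602764e-01]), 'joint_vel': array([-2.51497971e-04, -1.85157547e-03,  2.08145795e-03, -1.54897112e-04,
       -8.86473751e-06, -1.49202638e-03]), 'joint_efforts': array([-2.06087261e-04, -3.93320167e+01,  1.88927221e+01,  4.19786721e+00,
       -2.58888482e-03,  3.56262795e-06]), 'position': array([275.99499669, 560.14343503, 209.34484851]), 'ee_rot': array([-0.68853306,  0.1611829 ,  0.68876353,  0.15983458]), 'contact_force': array([ 0.35948949,  0.23723229, -0.70178846]), 'wrist_torque': array([ 0.05375966, -0.01022118,  0.01497354]), 'gripper_width': 85.94816043749749}
```

View pics/top0.png

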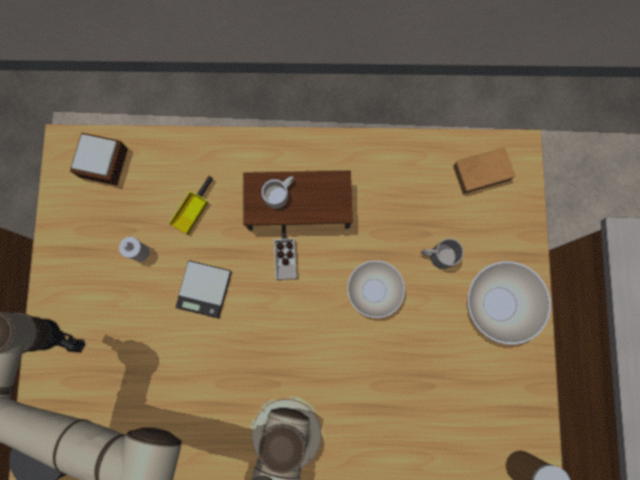

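View pics/side0.png

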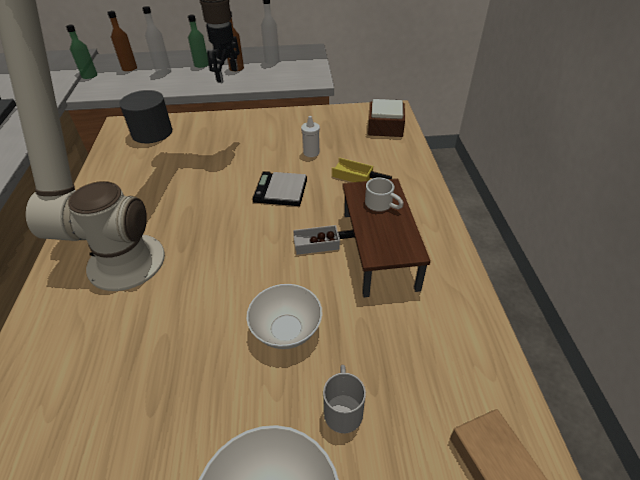

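The top view shows the tray near (286,258) with its handle under the riser (298,198). The scale is at (204,289), the small bowl at (376,290), the pitcher at (447,255), and the bottle at (133,249). I'll enlarge both views to read the pixels more closely.

```bash
cat > h.py <<'E'
import numpy as np, cv2
from scipy.spatial.transform import Rotation as R
from bench import arm
def ray(n,u,v):
    c=arm.calibration(n);K=c["K"];p=np.linalg.solve(K,[u,v,1.])
    return c["eye"],R.from_quat(c["attitude"]).apply([p[0],-p[1],-p[2]])
def at(n,u,v,z):
    e,d=ray(n,u,v);return (e+d*(z-e[2])/d[2]).round(1)
def px(n,p):
    c=arm.calibration(n);q=R.from_quat(c["attitude"]).inv().apply(np.array(p)-c["eye"])
    w=c["K"]@[q[0],-q[1],-q[2]];return (w[:2]/w[2]).round(1)
def shot(n,name,x,y,w,h,s):
    im=arm.get_image(n)[y:y+h,x:x+w,::-1]
    cv2.imwrite(f"pics/{name}.png",cv2.resize(im,None,fx=s,fy=s,interpolation=cv2.INTER_CUBIC))
E
python3 - <<'E'
from h import *
a=cv2.imread("pics/top0.png")[230:325,170:330];b=cv2.imread("pics/side0.png")[165:265,240:400]
cv2.imwrite("pics/c0.png",cv2.resize(a,None,fx=5,fy=5,interpolation=cv2.INTER_CUBIC))
for k,z in {"tray":35}.items(): print(at("top",286,258,z))
print("base",at("top",285,440,0))
for n,u,v,z in [("bowl",376,290,65),("scale",206,287,24),("bottle",130,245,140),("pitcher",448,253,95),("riserFL",244,226,115),("riserFR",352,223,115),("riserBL",243,174,115)]: print(n,at("top",u,v,z))
E
```

```text
[513.5  12.9  35. ]
base [-18.    5.5   0. ]
bowl [ 417.6 -255.3   65. ]
scale [423.4 252.9  24. ]
bottle [528.9 451.9 140. ]
pitcher [ 525.7 -462.5   95. ]
riserFL [593.8 132.8 115. ]
riserFR [ 607.  -181.1  115. ]
riserBL [750.8 141.4 115. ]
```

View pics/c0.png

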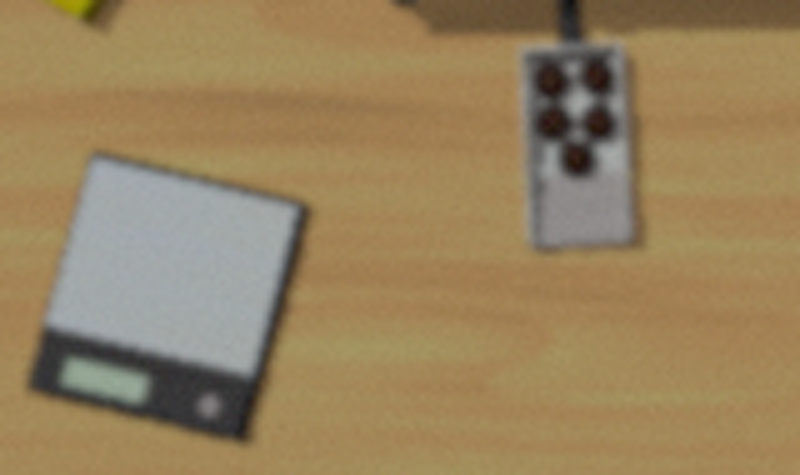

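The crop shows the tray rim corners at about (523,47), (622,45), (637,245) and (535,248). The scale corners are at (93,153), (307,206), (247,438) and (30,388). All five truffles sit at the handle end.

```bash
python3 - <<'E'
from h import *
def q(l,z): return np.array([at("top",170+u/5,230+v/5,z) for u,v in l])
t=q([(523,47),(622,45),(637,245),(535,248)],35); s=q([(93,153),(307,206),(247,438),(30,388)],24)
for p in(t,s):
    print(p,p.mean(0)); print([np.linalg.norm(p[i]-p[i-1]).round(1) for i in range(4)])
    d=(p[0]+p[1]-p[2]-p[3]); print("yaw",np.degrees(np.arctan2(d[1],d[0])))
print(at("side",316,239,35), at("side",284,316,65-0))
st=arm.read_state(); print(R.from_quat(st["ee_rot"]).as_matrix().round(3), at("side",343,402,95))
E
```

```text
[[570.2  48.9  35. ]
 [572.2 -11.3  35. ]
 [450.2 -22.8  35. ]
 [447.5  38.5  35. ]] [510.025  13.325  35.   ]
[np.float64(123.1), np.float64(60.2), np.float64(122.5), np.float64(61.4)]
yaw 5.1141945991293865
[[503.  309.7  24. ]
 [472.4 178.2  24. ]
 [332.4 208.4  24. ]
 [360.3 339.9  24. ]] [417.025 259.05   24.   ]
[np.float64(145.9), np.float64(135.0), np.float64(143.2), np.float64(134.4)]
yaw -12.060149821306997
[5.137e+02 1.000e-01 3.500e+01] [ 422.4 -265.1   65. ]
[[-0.001 -0.442 -0.897]
 [-0.002 -0.897  0.442]
 [-1.     0.002 -0.   ]] [ 526.8 -488.9   95. ]
```

Everything fits the given sizes. The tool only translates and spins about its own x, which points down, so tipping to 60° needs the tool axis itself to tilt. I'll test in free space what a target past the reach limit does to the orientation.

>>> drive_tool(motion=[[0, -40, 0, 0], [0, -40, 0, 0], [0, -40, 0, 0], [0, -40, 0, 0], [0, -40, 0, 0], [0, -40, 0, 0], [0, -40, 0, 0], [0, -40, 0, 0]])

```text
clock: 0.77
position: [403.2, 820.1, 209.1]
ee_rot: [-0.689, 0.161, 0.689, 0.16]
contact_force: [0.3, 2.2, 0.4]
gripper_width: 85.6
```

```bash
python3 - <<'E'
from h import *
st=arm.read_state(); print(st["clock"],st["position"],st["joints"].round(3));print(R.from_quat(st["ee_rot"]).as_matrix().round(3))
E
```

```text
0.7667 [403.15191078 820.07965548 209.11596696] [ 1.29   1.034  1.222  0.    -1.759 -0.177]
[[-0.    -0.442 -0.897]
 [-0.001 -0.897  0.442]
 [-1.     0.001 -0.   ]]
```

>>> drive_tool(motion=[[0, -40, 0, 0], [0, -40, 0, 0], [0, -40, 0, 0]])

```text
clock: 1.02
position: [421.3, 857.6, 173.3]
ee_rot: [0.694, -0.144, -0.683, -0.177]
contact_force: [-0.7, -0.9, 0.3]
gripper_width: 85.2
```

```bash
python3 - <<'E'
from h import *
st=arm.read_state(); print(st["clock"],st["position"],st["joints"].round(3),st["joint_vel"].round(2));print(R.from_quat(st["ee_rot"]).as_matrix().round(3))
E
```

```text
1.0167 [421.2577748  857.57404737 173.29100779] [ 1.287  1.157  1.401  0.013 -1.767 -0.17 ] [-0.    0.07  0.05  0.09  0.43  0.02]
[[ 0.026 -0.441 -0.897]
 [ 0.042 -0.896  0.442]
 [-0.999 -0.049 -0.005]]
```

The tilt is now creeping in (about 3°). I'll push on.

>>> drive_tool(motion=[[0, -41, 0, 0], [0, -41, 0, 0], [0, -41, 0, 0], [0, -41, 0, 0], [0, -41, 0, 0], [0, -41, 0, 0]])

```text
clock: 1.52
position: [449.3, 913.4, 151.1]
ee_rot: [0.706, -0.087, -0.664, -0.232]
contact_force: [-0.1, 0.6, 0.6]
gripper_width: 85.6
```

```bash
cat > s.py <<'E'
from h import *
st=arm.read_state(); print(st["clock"],st["position"],st["joints"].round(3));print(R.from_quat(st["ee_rot"]).as_matrix().round(3))
E
python3 s.py
```

```text
1.5167 [449.29568341 913.39766003 151.11622794] [ 1.286  1.196  1.406  0.048 -1.571 -0.168]
[[ 0.104 -0.431 -0.896]
 [ 0.185 -0.877  0.443]
 [-0.977 -0.212 -0.012]]
```

The tilt persists, so tool-axis drift is a usable mechanism. To plan with it I'll log states and fit the arm's geometry from them.

```bash
cat > kin.py <<'E'
from h import *
from scipy.optimize import least_squares
def rx(a): return R.from_rotvec([a,0,0])
def ry(a): return R.from_rotvec([0,a,0])
def rz(a): return R.from_rotvec([0,0,a])
def fk(q,p,s4=1,s6=1):
    h,L1,L2,a3,T,off,o0=p
    A=rz(q[0]);B=A*ry(q[1]);C=A*ry(q[1]-q[2]);D=C*rx(s4*q[3]);E=D*ry(-q[4])
    x=A.apply([0,o0,h])+B.apply([0,0,L1])+C.apply([L2,0,a3])+D.apply([0,off,0])+E.apply([T,0,0])
    return x,E*rx(s6*q[5])
D=[([275.99,560.14,209.34],[1.37157,.38547,.006776,-.00041,-1.194,-.2586]),
([403.15,820.08,209.1],[1.29,1.034,1.222,0,-1.759,-.177]),
([421.26,857.57,173.29],[1.287,1.157,1.401,.013,-1.767,-.17]),
([449.30,913.40,151.1],[1.286,1.196,1.406,.048,-1.571,-.168])]
E
python3 - <<'E'
from kin import *
print([a for a in dir(arm) if a[0]!='_'], at("side",147,117,90))
for s4 in(1,-1):
    f=lambda p:np.concatenate([fk(q,p,s4)[0]-x for x,q in D]+[[.02*(p[3]),.02*p[6]]])
    s=least_squares(f,[300,450,450,0,300,-160,0]);print(s4,s.x.round(1),s.fun.round(1))
M=fk(D[3][1],s.x,1)[1].as_matrix().round(3);print(M);print(fk(D[0][1],s.x,1)[1].as_matrix().round(3))
E
```

```text
['IKError', 'calibration', 'get_image', 'job_done', 'pinch_z', 'read_state'] [-32.5 612.1  90. ]
1 [ 128.8  563.8  424.5   -6.1  279.4   76.9 -245.7] [  9.1  -1.9  -0.1   9.2   0.4   2.    1.4   1.1   0.8 -19.5   1.1  -2.7
  -0.1  -4.9]
-1 [ 1.592e+02  5.652e+02  4.216e+02  2.000e-01  3.178e+02 -1.604e+02
  5.000e-01] [ 0.1 -0.  -0.  -0.2  0.1  0.2 -0.3  0.1 -0.3  0.4 -0.2  0.1  0.   0. ]
[[ 0.012 -0.994  0.11 ]
 [ 0.213  0.11   0.971]
 [-0.977  0.011  0.213]]
[[-0.    -0.998 -0.059]
 [-0.002 -0.059  0.998]
 [-1.     0.    -0.002]]
```

```bash
cat >> kin.py <<'E'
P=[159.2,565.2,421.6,0.2,317.8,-160.4,0.5]
lo=np.array([-3.14,-1.21,-1.07,-3.16,-2.99,-3.1]);hi=np.array([3.14,2.06,1.41,2.05,-.16,3.1])
def FK(q):
    x,r=fk(np.r_[q[:5],0],P,-1);return x,r*rx(-q[5]-np.pi/2)
def ik(x,r,q0,W=300,dq=9):
    f=lambda q:np.r_[FK(q)[0]-x,W*(r.inv()*FK(q)[1]).as_rotvec()]
    l=np.maximum(lo,q0-dq);u=np.minimum(hi,q0+dq)
    s=least_squares(f,np.clip(q0,l+1e-6,u-1e-6),bounds=(l,u));return s.x,np.linalg.norm(s.fun[:3]),np.linalg.norm(s.fun[3:])/W
def step(q,row,W=300):
    x,r=FK(q);q,_,_=ik(x+r.apply(row[:3]),r*rx(np.radians(row[3])),q,W,.15);return q
def info(q):
    x,r=FK(q);t=r.apply([1,0,0]);return x.round(0),"tilt",np.degrees(np.arccos(-t[2])).round(1),"az",np.degrees(np.arctan2(t[1],t[0])).round(0),q.round(2)
E
python3 - <<'E'
from kin import *
st=arm.read_state();x,r=FK(st["joints"]);print(x,(r.inv()*R.from_quat(st["ee_rot"])).magnitude())
for W in(50,100,200,400,800):
    q=np.array(D[2][1])
    for i in range(6): q=step(q,[0,-41,0,0],W)
    print(W,*info(q))
E
```

```text
[449.30708587 913.23745669 150.88776718] 2.0170589995134094e-16
50 [ 517. 1055.  255.] tilt 45.8 az 61.0 [ 1.29  1.21  1.41  0.2  -1.   -0.22]
100 [ 511. 1043.  246.] tilt 42.7 az 61.0 [ 1.29  1.2   1.41  0.18 -1.05 -0.21]
200 [ 495. 1009.  217.] tilt 34.2 az 61.0 [ 1.29  1.19  1.41  0.14 -1.21 -0.19]
400 [465. 948. 168.] tilt 19.7 az 61.0 [ 1.29  1.2   1.41  0.08 -1.45 -0.17]
800 [442. 900. 132.] tilt 8.7 az 60.0 [ 1.29  1.21  1.41  0.03 -1.62 -0.17]
```

```bash
cat >> kin.py <<'E'
def go(q,d,n,spin=0,W=600):
    "n rows along world direction d (41 mm each)"
    d=np.array(d,float);d=41*d/max(np.linalg.norm(d),1e-9)
    for i in range(n):
        x,r=FK(q);q=step(q,[*r.inv().apply(d),spin],W)
    return q
E
python3 - <<'E'
from kin import *
q0=arm.read_state()["joints"]
u=np.array([.442,.897,0])
q=go(q0,-u,14);print("in14",*info(q))
a=q
for n in(4,8,12,16): print("in+",n,*info(go(a,-u,n)))
b=go(a,[0,0,1],6)
for n in(6,12): print("up then in",n,*info(go(b,-u,n)))
for n in(12,20,28): print("up",n,*info(go(a,[0,0,1],n)))
# at down orientation: where do limits act at inner
E
```

```text
in14 [230. 467. 178.] tilt 8.1 az 64.0 [ 1.45  0.16 -0.42  0.06 -0.86 -0.38]
in+ 4 [158. 320. 178.] tilt 8.1 az 64.0 [ 1.65 -0.16 -0.75  0.09 -0.85 -0.59]
in+ 8 [105. 186. 178.] tilt 7.2 az 69.0 [ 2.17 -0.63 -0.97  0.11 -1.17 -1.1 ]
in+ 12 [112. 121. 178.] tilt 2.9 az 116.0 [ 2.3  -0.84 -0.94  0.01 -1.42 -1.19]
in+ 16 [127.  12. 178.] tilt 5.9 az 174.0 [ 1.73 -0.89 -0.9  -0.1  -1.53 -0.61]
up then in 6 [121. 247. 424.] tilt 8.1 az 64.0 [ 1.88 -0.46 -0.32  0.1  -1.6  -0.75]
up then in 12 [112. 121. 424.] tilt 2.9 az 116.0 [ 2.3  -0.75 -0.34  0.01 -1.93 -1.18]
up 12 [228. 463. 662.] tilt 8.4 az 63.0 [ 1.46  0.2   0.85  0.06 -2.08 -0.32]
up 20 [187. 384. 791.] tilt 15.2 az 59.0 [ 1.61  0.28  1.41  0.23 -2.46 -0.3 ]
up 28 [150. 312. 849.] tilt 24.1 az 58.0 [ 1.89  0.17  1.4   0.51 -2.45 -0.32]
```

```bash
cat >> kin.py <<'E'
SC=np.array([417.,259,24]);BO=np.array([420.,-258,0])
def Rt(al,ps,flip=0):
    "tool rot: t tilted al from down toward azimuth ps, jaw axis horizontal"
    t=np.array([np.sin(al)*np.cos(ps),np.sin(al)*np.sin(ps),-np.cos(al)])
    y=np.array([-np.sin(ps),np.cos(ps),0]);z=np.cross(t,y)
    return R.from_matrix(np.c_[t,y,z])*rx(np.pi*flip)
def Tray(ps): # tray rot, -x along azimuth ps
    return rz(ps+np.pi)
seeds=[np.array([a,b,c,d,e,f]) for a in(-1,0,1,2) for b,c in((.2,-.3),(.8,.5)) for d in(-1,0,1) for e in(-1.,) for f in(-1,1.)]
def solve(x,r,sd=None):
    best=None
    for s in (seeds if sd is None else [sd]):
        q,e,w=ik(x,r,s)
        if e<1 and w<.01:
            m=np.min(np.minimum(q-lo,hi-q))
            if best is None or m>best[1]: best=(q,m)
    return best
E
cat > plan.py <<'E'
from kin import *
for al in(45,):
  for ps in range(-180,180,30):
    a,p=np.radians(al),np.radians(ps)
    for fl in(0,1):
      r=Rt(a,p,fl);d=np.array([np.cos(p),np.sin(p),0]);g=SC-95*d+[0,0,26];s=solve(g+r.apply([19,0,0]),r)
      if s is None: continue
      ph=2*np.arcsin(np.sin(np.radians(31))/np.sin(a))
      for sg in(1,-1):
        r2=r*rx(sg*ph);tr=r2*r.inv()*Tray(p);dd=tr.apply([-1,0,0])
        g2=BO+[0,0,110]-tr.apply([-155,0,-8]);s2=solve(g2+r2.apply([19,0,0]),r2)
        if s2: print(al,ps,fl,sg,"tilt",np.degrees(np.arccos(tr.as_matrix()[2,2])).round(),"dz",dd.round(2),g2.round(),s[1].round(2),s[0].round(2),s2[1].round(2),s2[0].round(2))
E
time timeout 400 python3 plan.py
```

```text
45 -180 0 1 tilt 62.0 dz [-0.47  0.71 -0.53] [ 497. -362.  196.] 1.11 [ 0.54  0.85  0.3  -0.38 -1.72  1.11] 1.12 [-0.27  0.76  0.29  0.2  -1.86  0.19]
45 -180 0 -1 tilt 62.0 dz [-0.47 -0.71 -0.53] [ 497. -154.  196.] 1.11 [ 0.54  0.85  0.3  -0.38 -1.72  1.11] 0.01 [ 0.01  0.64  0.14 -0.01 -1.85 -3.09]
45 -180 1 1 tilt 62.0 dz [-0.47  0.71 -0.53] [ 497. -362.  196.] 1.07 [ 0.54  0.85  0.3  -0.38 -1.72 -2.03] 0.15 [-0.27  0.76  0.29  0.2  -1.86 -2.95]
45 -180 1 -1 tilt 62.0 dz [-0.47 -0.71 -0.53] [ 497. -154.  196.] 1.07 [ 0.54  0.85  0.3  -0.38 -1.72 -2.03] 1.14 [ 0.01  0.64  0.14 -0.01 -1.85  0.05]
45 -150 0 1 tilt 62.0 dz [-0.76  0.38 -0.53] [ 539. -309.  196.] 1.09 [ 0.74  0.9   0.32 -0.16 -1.76  1.38] 1.13 [-0.08  0.68  0.06  0.41 -1.63  0.42]
45 -150 0 -1 tilt 62.0 dz [-0.05 -0.85 -0.53] [ 435. -130.  196.] 1.09 [ 0.74  0.9   0.32 -0.16 -1.76  1.38] 0.25 [ 0.22  0.48 -0.25  0.22 -1.61 -2.85]
45 -150 1 1 tilt 62.0 dz [-0.76  0.38 -0.53] [ 539. -309.  196.] 1.09 [ 0.74  0.9   0.32 -0.16 -1.76 -1.76] 0.38 [-0.08  0.68  0.06  0.41 -1.63 -2.72]
45 -150 1 -1 tilt 62.0 dz [-0.05 -0.85 -
[... 3047 characters left out ...]
.78 -1.27 -2.4 ] 0.87 [-0.43  0.76  0.54 -0.47 -1.99 -0.61]
45 150 0 1 tilt 62.0 dz [-0.05  0.85 -0.53] [ 435. -386.  196.] 1.2 [ 0.35  0.74  0.13 -0.57 -1.53  0.89] 1.02 [-0.47  0.75  0.36 -0.04 -1.97 -0.12]
45 150 0 -1 tilt 62.0 dz [-0.76 -0.38 -0.53] [ 539. -207.  196.] 1.2 [ 0.35  0.74  0.13 -0.57 -1.53  0.89] 0.23 [-0.21  0.74  0.42 -0.24 -2.    2.87]
45 150 1 1 tilt 62.0 dz [-0.05  0.85 -0.53] [ 435. -386.  196.] 0.85 [ 0.35  0.74  0.13 -0.57 -1.53 -2.25] 0.07 [-0.47  0.75  0.36 -0.04 -1.97  3.03]
45 150 1 -1 tilt 62.0 dz [-0.76 -0.38 -0.53] [ 539. -207.  196.] 0.85 [ 0.35  0.74  0.13 -0.57 -1.53 -2.25] 0.99 [-0.21  0.74  0.42 -0.24 -2.   -0.27]
real	4m6.394s
user	4m5.372s
sys	0m0.099s
```

Model residuals are under 0.5 mm, and the pour is feasible with the tool tilted toward the robot (azimuth about 180°, handle pointing outward). Now I'll simulate getting that inward tilt by pushing at the inner reach limit.

```bash
cat > sim.py <<'E'
from kin import *
q0=arm.read_state()["joints"]
def to(q,x):
    for i in range(60):
        d=np.array(x)-FK(q)[0];n=np.linalg.norm(d)
        if n<2: break
        r=FK(q)[1];q=step(q,[*r.inv().apply(d*min(1,41/n)),0],600)
    return q
q=to(q0,[300,560,420])
for s in([330,-100,420],[330,0,420],[330,150,420],[330,0,250],[330,250,420]):
    a=to(q,s);print(s,*info(a))
    for n in(6,12,18,24,36): print(n,*info(go(a,[-1,0,0],n)))
E
timeout 500 python3 sim.py
```

```text
[330, -100, 420] [ 330. -100.  420.] tilt 11.0 az 61.0 [ 0.02 -0.22 -0.11 -0.17 -1.59  1.09]
6 [  84. -100.  420.] tilt 11.0 az 61.0 [ 0.11 -0.69 -0.3  -0.16 -1.85  0.95]
12 [-162. -103.  420.] tilt 11.1 az 61.0 [ 0.01 -1.06 -0.2  -0.23 -2.33  0.94]
18 [-373.  -96.  456.] tilt 8.4 az 55.0 [ 0.   -1.21  0.27 -0.59 -2.93  0.52]
24 [-520.  -98.  465.] tilt 5.9 az -22.0 [-0.13 -1.21  0.31  0.17 -2.99  1.39]
36 [-719.  -68.  430.] tilt 13.3 az -51.0 [ 0.1  -1.21  0.57  1.97 -2.93  2.98]
[330, 0, 420] [330.  -0. 420.] tilt 11.0 az 61.0 [ 0.37 -0.29 -0.17 -0.12 -1.54  0.74]
6 [134. -40. 420.] tilt 12.0 az 77.0 [ 0.85 -0.76 -0.33 -0.1  -1.82  0.24]
12 [-85. -84. 420.] tilt 14.2 az 85.0 [ 0.09 -0.94 -0.24 -0.31 -2.21  0.84]
18 [-314.  -79.  436.] tilt 13.0 az 86.0 [ 0.09 -1.21  0.13 -0.72 -2.8   0.34]
24 [-402.  -68.  455.] tilt 5.3 az 56.0 [-0.1  -1.21  0.28 -0.57 -2.99  0.64]
36 [-668.  -63.  462.] tilt 9.5 az -61.0 [-0.06 -1.21  0.39  1.18 -2.99  2.33]
[330, 150, 420] [330. 151. 420.] tilt 11.0 az 61.0 [ 0.84 -0.26 -0.18 -0.04 -1.46  0.27]
6 [157. 148. 420.] tilt 10.0 az 80.0 [ 1.73 -0.63 
[... 595 characters left out ...]
96.] tilt 10.7 az 108.0 [-0.32 -1.21 -0.5  -0.22 -2.38  1.3 ]
24 [-375.   -4.  395.] tilt 11.1 az 142.0 [-0.37 -1.21 -0.18 -0.16 -2.78  1.38]
36 [-651.   23.  492.] tilt 12.2 az -147.0 [-0.18 -1.21  0.16  1.28 -2.99  2.61]
[330, 250, 420] [330. 250. 420.] tilt 11.0 az 61.0 [ 1.04 -0.18 -0.14 -0.   -1.42  0.07]
6 [118. 256. 420.] tilt 10.1 az 68.0 [ 1.91 -0.47 -0.35  0.11 -1.56 -0.79]
12 [-106.  272.  420.] tilt 9.0 az 73.0 [ 2.73 -0.4  -0.33  0.16 -1.62 -1.61]
18 [-352.  272.  420.] tilt 9.0 az 73.0 [ 2.97 -0.04 -0.08  0.16 -1.55 -1.86]
24 [-598.  272.  420.] tilt 9.0 az 73.0 [ 3.03  0.39  0.45  0.16 -1.66 -1.91]
36 [-909.  231.  310.] tilt 14.0 az 118.0 [ 3.13  1.05  1.41  0.22 -1.8  -1.94]
```

```bash
cat > sim2.py <<'E'
from sim import to,q0
from kin import *
q=to(q0,[300,400,300])
for y in(-150,-100):
  for z in(60,120):
    a=to(to(q,[330,y,300]),[330,y,z]);print(y,z,*info(a))
    for d in([-1,0,0],[-1,0,-.3],[-1,.2,0]):
        print(d)
        for n in(6,12,18,24): print(n,*info(go(a,d,n)))
E
sed -i '/^q=to(q0/,$d' sim.py; timeout 500 python3 sim2.py
```

```text
-150 60 [ 330. -150.   60.] tilt 9.3 az 62.0 [-0.13  0.15 -0.71 -0.25 -0.67  1.43]
[-1, 0, 0]
6 [  84. -150.   60.] tilt 9.3 az 62.0 [-0.41 -0.22 -1.05 -0.24 -0.74  1.7 ]
12 [-109. -132.   76.] tilt 7.7 az 76.0 [-1.31 -0.26 -1.07 -0.08 -0.88  2.48]
18 [-303. -140.   73.] tilt 8.3 az 100.0 [-2.11  0.09 -0.88  0.15 -0.71  3.1 ]
24 [-509. -162.   42.] tilt 14.0 az 124.0 [-2.41  0.41 -0.63  0.43 -0.61  3.1 ]
[-1, 0, -0.3]
6 [ 102. -156.   -5.] tilt 9.6 az 64.0 [-0.47  0.1  -1.07 -0.41 -0.43  1.95]
12 [ -88. -181.  -58.] tilt 10.8 az 73.0 [-1.37  0.4  -1.07 -0.33 -0.28  2.8 ]
18 [-322. -182. -127.] tilt 10.8 az 73.0 [-2.15  0.65 -0.94  0.32 -0.17  2.94]
24 [-546. -177. -208.] tilt 11.1 az 87.0 [-2.5   0.9  -0.52  0.51 -0.31  3.1 ]
[-1, 0.2, 0]
6 [  95. -116.   72.] tilt 10.3 az 66.0 [-0.15 -0.36 -1.07 -0.24 -0.82  1.42]
12 [-107.  -55.  106.] tilt 9.6 az 74.0 [-1.03 -0.68 -1.07 -0.13 -1.29  2.19]
18 [-211.   -7.  127.] tilt 9.8 az 113.0 [-1.93 -0.42 -1.06  0.13 -1.06  2.98]
24 [-389.  -11.   91.] tilt 16.5 az 127.0 [-2.49  0.07 -0.99  0.55 -0.58  3.1 ]
-150 120 [ 330. -150.  120.] tilt 9.
[... 2458 characters left out ...]
168.0 [-0.81 -1.21 -0.96  0.15 -2.02  1.99]
[-1, 0, -0.3]
6 [ 105. -114.   67.] tilt 10.3 az 68.0 [-0.13 -0.32 -1.07 -0.25 -0.79  1.41]
12 [ -65. -118.   79.] tilt 11.1 az 79.0 [-1.03 -0.33 -1.07 -0.16 -0.98  2.24]
18 [-240. -125.   31.] tilt 11.2 az 91.0 [-1.93  0.12 -1.03  0.13 -0.6   2.94]
24 [-466. -126.  -53.] tilt 12.3 az 101.0 [-2.45  0.54 -0.77  0.49 -0.41  3.1 ]
[-1, 0.2, 0]
6 [108. -78. 118.] tilt 10.2 az 71.0 [ 0.55 -0.76 -1.05 -0.12 -1.15  0.61]
12 [-119.  -71.  117.] tilt 12.2 az 78.0 [-0.16 -1.2  -0.97 -0.22 -1.79  1.23]
18 [-222.   25.  133.] tilt 10.1 az 118.0 [-0.82 -1.21 -0.98 -0.05 -1.97  1.93]
24 [-273.   67.  161.] tilt 16.4 az 146.0 [-1.01 -1.21 -1.    0.13 -2.04  2.19]
```

Inner-limit pushes don't give a useful tilt, but the outer limit does, always outward. So the plan is:
1. Cancel the present tilt with an opposite outward push.
2. Do step 1 with the tool pointing down.
3. Tilt afterwards for the pour.

I'll check candidate tilts and the undo.

```bash
cat > p2.py <<'E'
from sim import to,q0
from kin import *
import sys
seeds[:]=[np.array([a,.5,0,d,-1.4,f]) for a in(-.6,.6) for d in(-.6,.6) for f in(-1,1.)]
al=38
for ps in(-100,-80,75,90,105):
    a,p=np.radians(al),np.radians(ps);ph=2*np.arcsin(.5/np.sin(a))
    r=Rt(a,p,0);d=np.array([np.cos(p),np.sin(p),0]);g=SC-95*d+[0,0,26];s=solve(g+r.apply([19,0,0]),r)
    if not s: print(ps,"no");continue
    for sg in(1,-1):
        r2=r*rx(sg*ph);tr=r2*r.inv()*Tray(p);g2=BO+[0,0,110]-tr.apply([-155,0,-8]);s2=solve(g2+r2.apply([19,0,0]),r2)
        print(ps,sg,tr.apply([-1,0,0]).round(2),g2.round(),s[1].round(2),s[0].round(2),*( (s2[1].round(2),s2[0].round(2)) if s2 else ()))
q=q0
for w in([300,600,350],[560,300,350],[620,-100,350],[450,-450,350]): q=to(q,w)
print(*info(q))
for az in(-119,-105,-90):
    c=np.array([np.cos(np.radians(az)),np.sin(np.radians(az)),0])
    b=to(q,[*(750*c[:2]),350]);print(az,*info(b))
    for n in(6,10,14,18,22):print(n,*info(go(b,c,n)))
E
timeout 550 python3 p2.py
```

```text
-100 1 [-0.77 -0.05 -0.64] [ 535. -245.  213.] 0.98 [ 1.08  0.74 -0.09  0.2  -1.38  1.79] 0.59 [ 0.1   0.35 -0.48  0.74 -1.08  0.5 ]
-100 -1 [ 0.7  -0.31 -0.64] [ 316. -206.  213.] 0.98 [ 1.08  0.74 -0.09  0.2  -1.38  1.79] 0.13 [ 0.3  -0.01 -0.94  0.67 -1.09 -2.17]
-80 1 [-0.7  -0.31 -0.64] [ 524. -206.  213.] 0.76 [ 1.2   0.67 -0.31  0.35 -1.21  1.89] 0.37 [ 0.14  0.23 -0.7   0.93 -0.87  0.57]
-80 -1 [ 0.77 -0.05 -0.64] [ 305. -245.  213.] 0.76 [ 1.2   0.67 -0.31  0.35 -1.21  1.89]
75 1 [ 0.77 -0.02 -0.64] [ 304. -261.  213.] 0.51 [ 0.19  0.31 -0.56 -1.07 -0.68  0.4 ] 0.89 [-0.77  0.26 -0.18 -0.57 -1.51 -1.24]
75 -1 [-0.67  0.37 -0.64] [ 519. -319.  213.] 0.51 [ 0.19  0.31 -0.56 -1.07 -0.68  0.4 ] 0.77 [-0.62  0.53  0.28 -0.61 -1.58  2.33]
90 1 [ 0.75  0.18 -0.64] [ 309. -291.  213.] 0.63 [ 0.18  0.39 -0.44 -0.93 -0.86  0.49] 0.99 [-0.74  0.35 -0.08 -0.47 -1.62 -1.06]
90 -1 [-0.75  0.18 -0.64] [ 531. -291.  213.] 0.63 [ 0.18  0.39 -0.44 -0.93 -0.86  0.49] 0.63 [-0.54  0.58  0.34 -0.56 -1.69  2.47]
105 1 [ 0.67  0.37 -0.64] [ 321. -319.  213.] 0.77 [ 0.21  0.47 -0.3  -0.81 -1.02  0.
[... 997 characters left out ...]
ilt 7.5 az -93.0 [-1.67  1.14  1.41 -0.01 -1.71  2.77]
18 [-261. -991.  151.] tilt 13.5 az -100.0 [-1.67  1.19  1.41  0.02 -1.55  2.78]
22 [ -272. -1035.   117.] tilt 19.7 az -102.0 [-1.67  1.24  1.41  0.04 -1.39  2.77]
-90 [   0. -750.  350.] tilt 10.5 az 61.0 [-1.41  0.71  0.94 -0.12 -1.94  2.48]
6 [   3. -873.  284.] tilt 5.7 az 35.0 [-1.42  1.02  1.41 -0.1  -2.    2.49]
10 [   6. -928.  235.] tilt 5.1 az -27.0 [-1.42  1.08  1.41 -0.07 -1.85  2.5 ]
14 [   8. -980.  191.] tilt 9.3 az -63.0 [-1.42  1.14  1.41 -0.05 -1.69  2.51]
18 [   10. -1029.   152.] tilt 14.9 az -75.0 [-1.41  1.19  1.41 -0.03 -1.53  2.51]
22 [   12. -1075.   119.] tilt 20.9 az -80.0 [-1.41  1.24  1.41 -0.01 -1.38  2.5 ]
```

```bash
cat > wp.py <<'E'
from kin import *
def rows(wps,q=None,spin=0,v=40,per=10):
    "print tool-frame rows through world waypoints from the measured pose"
    st=arm.read_state();q=st["joints"] if q is None else q
    x,r=FK(q);out=[]
    for w in wps:
        sp=w[3] if len(w)>3 else 0
        d=np.array(w[:3])-x;n=max(1,int(np.ceil(np.linalg.norm(d)/v)),int(np.ceil(abs(sp)/6.5)))
        for i in range(n):
            e=r.inv().apply(d/n);out.append([*e.round(1),round(sp/n,1)]);r=r*rx(np.radians(sp/n))
        x=np.array(w[:3])
    for i in range(0,len(out),per): print([[round(float(a),1) for a in o] for o in out[i:i+per]])
    return out
def check(out,q=None):
    q=arm.read_state()["joints"] if q is None else q
    for o in out: q=step(q,o,600)
    print(*info(q));return q
E
python3 - <<'E'
from wp import *
o=rows([(300,600,350,30),(480,100,350,60),(330,-330,350),(-190,-700,350)])
check(o);print(at("top",515,462,0),at("top",605,218,0))
E
```

```text
[[-24.4, 27.0, -0.7, 2.7], [-24.4, 26.9, -1.9, 2.7], [-24.4, 26.8, -3.2, 2.7], [-24.4, 26.6, -4.5, 2.7], [-24.4, 26.4, -5.8, 2.7], [-24.4, 26.1, -7.0, 2.7], [-24.4, 25.7, -8.2, 2.7], [-24.4, 25.3, -9.4, 2.7], [-24.4, 24.8, -10.6, 2.7], [-24.4, 24.3, -11.8, 2.7]]
[[-24.4, 23.7, -12.9, 2.7], [-5.3, 8.7, -36.6, 4.3], [-5.3, 5.9, -37.1, 4.3], [-5.3, 3.1, -37.5, 4.3], [-5.3, 0.3, -37.6, 4.3], [-5.3, -2.5, -37.5, 4.3], [-5.3, -5.3, -37.2, 4.3], [-5.3, -8.1, -36.7, 4.3], [-5.3, -10.8, -36.0, 4.3], [-5.3, -13.4, -35.1, 4.3]]
[[-5.3, -16.0, -34.0, 4.3], [-5.3, -18.5, -32.7, 4.3], [-5.3, -20.9, -31.2, 4.3], [-5.3, -23.2, -29.6, 4.3], [-5.3, -25.3, -27.8, 4.3], [-7.9, -4.7, -36.8, 0.0], [-7.9, -4.7, -36.8, 0.0], [-7.9, -4.7, -36.8, 0.0], [-7.9, -4.7, -36.8, 0.0], [-7.9, -4.7, -36.8, 0.0]]
[[-7.9, -4.7, -36.8, 0.0], [-7.9, -4.7, -36.8, 0.0], [-7.9, -4.7, -36.8, 0.0], [-7.9, -4.7, -36.8, 0.0], [-7.9, -4.7, -36.8, 0.0], [-7.9, -4.7, -36.8, 0.0], [-7.9, -4.7, -36.8, 0.0], [-7.7, 18.9, -34.3, 0.0], [-7.7, 18.9, -34.3, 0.0], [-7.7, 18.9, -34.3, 0.0]]
[[-7.7, 18.9, -34.3, 0.0], [-7.7, 18.9, -34.3, 0.0], [-7.7, 18.9, -34.3, 0.0], [-7.7, 18.9, -34.3, 0.0], [-7.7, 18.9, -34.3, 0.0], [-7.7, 18.9, -34.3, 0.0], [-7.7, 18.9, -34.3, 0.0], [-7.7, 18.9, -34.3, 0.0], [-7.7, 18.9, -34.3, 0.0], [-7.7, 18.9, -34.3, 0.0]]
[[-7.7, 18.9, -34.3, 0.0], [-7.7, 18.9, -34.3, 0.0], [-7.7, 18.9, -34.3, 0.0]]
[-174. -678.  393.] tilt 11.1 az 61.0 [-1.63  0.62  0.86 -0.09 -1.98  1.15]
[ -69.1 -661.8    0. ] [ 658.7 -978.2    0. ]
```

>>> drive_tool(motion=[[-24, 27, -1, 3], [-24, 27, -2, 3], [-24, 27, -3, 3], [-24, 27, -5, 3], [-24, 26, -6, 3], [-24, 26, -7, 3], [-24, 26, -8, 3], [-24, 25, -9, 3], [-24, 25, -11, 3], [-24, 24, -12, 3]])

```text
clock: 2.35
position: [325.1, 647.8, 320.4]
ee_rot: [0.628, -0.246, -0.622, -0.397]
contact_force: [-0.2, 0.4, 0.9]
gripper_width: 85.4
```

>>> drive_tool(motion=[[-24, 24, -13, 3], [-5, 9, -37, 4], [-5, 6, -37, 4], [-5, 3, -37, 4], [-5, 0, -37, 4], [-5, -2, -37, 4], [-5, -5, -37, 4], [-5, -8, -37, 4], [-5, -11, -36, 4], [-5, -13, -35, 4]])

```text
clock: 3.18
position: [426.6, 299.4, 335.0]
ee_rot: [-0.459, 0.439, 0.505, 0.585]
contact_force: [-0.3, 0.5, -0.4]
gripper_width: 85.3
```

>>> drive_tool(motion=[[-5, -16, -34, 4], [-5, -18, -33, 4], [-5, -21, -31, 4], [-5, -23, -30, 4], [-5, -25, -28, 4], [-8, -5, -37, 0], [-8, -5, -37, 0], [-8, -5, -37, 0], [-8, -5, -37, 0], [-8, -5, -37, 0]])

```text
clock: 4.02
position: [442.7, -60.1, 334.6]
ee_rot: [-0.352, 0.519, 0.422, 0.655]
contact_force: [1.0, 0.4, 0.3]
gripper_width: 85.5
```

```bash
python3 s.py; python3 - <<'E'
from wp import *
o=rows([(330,-330,350),(-190,-700,350)])
q=check(o)
c=np.array([-.3,-.954,0])
for n in (6,8,10,12):print(n,*info(go(q,c,n)))
E
```

```text
4.0167 [442.72248767 -60.07667235 334.57756996] [ 0.093 -0.033 -0.153 -0.183 -1.331 -0.466]
[[ 0.105 -0.917  0.384]
 [ 0.187  0.397  0.898]
 [-0.977 -0.022  0.214]]
[[-9.7, -0.5, -35.3, 0.0], [-9.7, -0.5, -35.3, 0.0], [-9.7, -0.5, -35.3, 0.0], [-9.7, -0.5, -35.3, 0.0], [-9.7, -0.5, -35.3, 0.0], [-9.7, -0.5, -35.3, 0.0], [-9.7, -0.5, -35.3, 0.0], [-9.7, -0.5, -35.3, 0.0], [-7.7, 20.6, -33.2, 0.0], [-7.7, 20.6, -33.2, 0.0]]
[[-7.7, 20.6, -33.2, 0.0], [-7.7, 20.6, -33.2, 0.0], [-7.7, 20.6, -33.2, 0.0], [-7.7, 20.6, -33.2, 0.0], [-7.7, 20.6, -33.2, 0.0], [-7.7, 20.6, -33.2, 0.0], [-7.7, 20.6, -33.2, 0.0], [-7.7, 20.6, -33.2, 0.0], [-7.7, 20.6, -33.2, 0.0], [-7.7, 20.6, -33.2, 0.0]]
[[-7.7, 20.6, -33.2, 0.0], [-7.7, 20.6, -33.2, 0.0], [-7.7, 20.6, -33.2, 0.0], [-7.7, 20.6, -33.2, 0.0]]
[-190. -700.  350.] tilt 12.4 az 61.0 [-1.65  0.69  0.87 -0.1  -1.95  1.22]
6 [-231. -823.  287.] tilt 7.1 az 53.0 [-1.68  1.02  1.41 -0.07 -2.06  1.24]
8 [-240. -848.  261.] tilt 4.6 az 43.0 [-1.68  1.05  1.41 -0.06 -1.99  1.25]
10 [-248. -873.  237.] tilt 2.5 az 11.0 [-1.69  1.08  1.41 -0.04 -1.91  1.26]
12 [-257. -898.  214.] tilt 2.7 az -55.0 [-1.69  1.11  1.41 -0.03 -1.84  1.27]
```

>>> drive_tool(motion=[[-10, 0, -35, 0], [-10, 0, -35, 0], [-10, 0, -35, 0], [-10, 0, -35, 0], [-10, 0, -35, 0], [-10, 0, -35, 0], [-10, 0, -35, 0], [-10, 0, -35, 0], [-8, 21, -33, 0], [-8, 21, -33, 0]])

```text
clock: 4.85
position: [261.3, -371.8, 352.8]
ee_rot: [-0.351, 0.519, 0.422, 0.655]
contact_force: [0.5, -0.3, -0.1]
gripper_width: 85.1
```

>>> drive_tool(motion=[[-8, 21, -33, 0], [-8, 21, -33, 0], [-8, 21, -33, 0], [-8, 21, -33, 0], [-8, 21, -33, 0], [-8, 21, -33, 0], [-8, 21, -33, 0], [-8, 21, -33, 0], [-8, 21, -33, 0], [-8, 21, -33, 0]])

```text
clock: 5.68
position: [-67.2, -599.2, 356.1]
ee_rot: [-0.351, 0.519, 0.422, 0.655]
contact_force: [1.0, -0.9, 0.8]
gripper_width: 85.4
```

>>> drive_tool(motion=[[-8, 21, -33, 0], [-8, 21, -33, 0], [-8, 21, -33, 0], [-8, 21, -33, 0]])

```text
clock: 6.02
position: [-198.1, -690.2, 357.3]
ee_rot: [-0.351, 0.519, 0.422, 0.655]
contact_force: [0.5, -1.3, 0.8]
gripper_width: 85.6
```

```bash
python3 s.py; python3 - <<'E'
from wp import *
q=arm.read_state()["joints"];r=FK(q)[1]
for az in(-105,-115,-125):
    c=np.array([np.cos(np.radians(az)),np.sin(np.radians(az)),0]);print(az,(41*r.inv().apply(c)).round(0))
    for n in (6,8,10):print(n,*info(go(q,c,n)))
E
```

```text
6.0167 [-198.11910935 -690.16854416  357.28306938] [-1.666  0.673  0.865 -0.094 -1.961  1.233]
[[ 0.106 -0.917  0.384]
 [ 0.188  0.398  0.898]
 [-0.976 -0.023  0.214]]
-105 [ -9.  -6. -40.]
6 [-230. -818.  295.] tilt 7.3 az 54.0 [-1.68  1.01  1.41 -0.07 -2.08  1.24]
8 [-235. -845.  268.] tilt 4.8 az 44.0 [-1.68  1.04  1.41 -0.06 -2.    1.25]
10 [-241. -871.  243.] tilt 2.7 az 15.0 [-1.68  1.07  1.41 -0.05 -1.92  1.25]
-115 [ -9.   1. -40.]
6 [-267. -806.  295.] tilt 7.3 az 55.0 [-1.72  1.01  1.41 -0.06 -2.08  1.29]
8 [-284. -829.  269.] tilt 4.7 az 48.0 [-1.73  1.05  1.41 -0.05 -2.    1.31]
10 [-299. -851.  244.] tilt 2.3 az 24.0 [-1.74  1.07  1.41 -0.04 -1.93  1.32]
-125 [ -9.   8. -39.]
6 [-302. -790.  298.] tilt 7.5 az 57.0 [-1.76  1.01  1.41 -0.06 -2.09  1.33]
8 [-329. -808.  272.] tilt 4.9 az 53.0 [-1.79  1.04  1.41 -0.04 -2.01  1.36]
10 [-355. -825.  247.] tilt 2.3 az 40.0 [-1.81  1.07  1.41 -0.03 -1.94  1.39]
```

>>> drive_tool(motion=[[-9, 4, -40, 0], [-9, 4, -40, 0], [-9, 4, -40, 0], [-8, 4, -40, 0], [-7, 4, -40, 0], [-6, 4, -40, 0], [-5, 4, -40, 0], [-4, 4, -40, 0]])

```text
clock: 6.68
position: [-292.8, -813.9, 273.0]
ee_rot: [-0.374, 0.554, 0.401, 0.626]
contact_force: [-0.2, -0.1, 0.0]
gripper_width: 85.5
```

```bash
python3 - <<'E'
from wp import *
q=arm.read_state()["joints"];r=FK(q)[1];print(*info(q));print(r.as_matrix().round(3))
for az in(-119,-125,-135):
    c=np.array([np.cos(np.radians(az)),np.sin(np.radians(az)),0]);print(az,(41*r.inv().apply(c)).round(0))
    for n in (1,2,3,4):print(n,*info(go(q,c,n)))
E
```

```text
[-293. -814.  273.] tilt 6.3 az 53.0 [-1.75  1.04  1.41 -0.05 -2.03  1.32]
[[ 0.065 -0.917  0.394]
 [ 0.087  0.398  0.913]
 [-0.994 -0.025  0.106]]
-119 [ -4.   4. -41.]
1 [-303. -824.  260.] tilt 5.0 az 50.0 [-1.76  1.06  1.41 -0.05 -2.    1.33]
2 [-313. -834.  248.] tilt 3.7 az 43.0 [-1.76  1.07  1.41 -0.04 -1.96  1.34]
3 [-323. -845.  236.] tilt 2.5 az 31.0 [-1.77  1.08  1.41 -0.03 -1.92  1.35]
4 [-332. -854.  224.] tilt 1.5 az -2.0 [-1.78  1.1   1.41 -0.03 -1.89  1.36]
-125 [ -4.   8. -40.]
1 [-307. -823.  260.] tilt 5.0 az 50.0 [-1.76  1.06  1.41 -0.05 -2.    1.33]
2 [-320. -831.  248.] tilt 3.7 az 44.0 [-1.77  1.07  1.41 -0.04 -1.96  1.35]
3 [-334. -839.  236.] tilt 2.5 az 32.0 [-1.78  1.08  1.41 -0.03 -1.93  1.36]
4 [-347. -848.  225.] tilt 1.5 az 3.0 [-1.79  1.1   1.41 -0.03 -1.89  1.37]
-135 [ -4.  15. -38.]
1 [-313. -820.  261.] tilt 5.1 az 50.0 [-1.77  1.06  1.41 -0.05 -2.    1.34]
2 [-332. -825.  250.] tilt 3.9 az 45.0 [-1.79  1.07  1.41 -0.04 -1.97  1.36]
3 [-351. -830.  238.] tilt 2.7 az 36.0 [-1.8   1.08  1.41 -0.03 -1.93  1.38]
4 [-369. -835.  227.] tilt 1.6 az 14.0 [-1.82  1.09  1.41 -0.03 -1.9   1.4 ]
```

>>> drive_tool(motion=[[-4, 10, -40, 0], [-3, 10, -40, 0], [-2, 10, -40, 0], [-1, 10, -40, 0]])

```text
clock: 7.02
position: [-352.5, -844.0, 220.7]
ee_rot: [-0.391, 0.581, 0.385, 0.602]
contact_force: [-0.9, 0.4, -0.1]
gripper_width: 85.7
```

```bash
python3 - <<'E'
from wp import *
q=arm.read_state()["joints"];r=FK(q)[1];print(*info(q));print(r.as_matrix().round(3))
# tool over tray: jaw y along tray y (az 95 or -85)
y=r.apply([0,1,0]);az=np.degrees(np.arctan2(y[1],y[0]));print("jaw az",az,"spin options",[(az-t+180)%360-180 for t in(95,-85)])
o=rows([(-100,-550,330),(330,-330,330),(480,5,160)]);check(o)
E
```

```text
[-353. -844.  220.] tilt 1.8 az 18.0 [-1.8   1.1   1.41 -0.03 -1.89  1.38]
[[ 0.029 -0.917  0.398]
 [ 0.01   0.398  0.917]
 [-1.    -0.023  0.02 ]]
jaw az 156.53633338329553 spin options [np.float64(61.53633338329553), np.float64(-118.46366661670447)]
[[-9.0, -10.7, 33.9, 0.0], [-9.0, -10.7, 33.9, 0.0], [-9.0, -10.7, 33.9, 0.0], [-9.0, -10.7, 33.9, 0.0], [-9.0, -10.7, 33.9, 0.0], [-9.0, -10.7, 33.9, 0.0], [-9.0, -10.7, 33.9, 0.0], [-9.0, -10.7, 33.9, 0.0], [-9.0, -10.7, 33.9, 0.0], [-9.0, -10.7, 33.9, 0.0]]
[[-9.0, -10.7, 33.9, 0.0], [1.1, -23.6, 28.7, 0.0], [1.1, -23.6, 28.7, 0.0], [1.1, -23.6, 28.7, 0.0], [1.1, -23.6, 28.7, 0.0], [1.1, -23.6, 28.7, 0.0], [1.1, -23.6, 28.7, 0.0], [1.1, -23.6, 28.7, 0.0], [1.1, -23.6, 28.7, 0.0], [1.1, -23.6, 28.7, 0.0]]
[[1.1, -23.6, 28.7, 0.0], [1.1, -23.6, 28.7, 0.0], [1.1, -23.6, 28.7, 0.0], [1.1, -23.6, 28.7, 0.0], [16.1, -0.0, 33.0, 0.0], [16.1, -0.0, 33.0, 0.0], [16.1, -0.0, 33.0, 0.0], [16.1, -0.0, 33.0, 0.0], [16.1, -0.0, 33.0, 0.0], [16.1, -0.0, 33.0, 0.0]]
[[16.1, -0.0, 33.0, 0.0], [16.1, -0.0, 33.0, 0.0], [16.1, -0.0, 33.0, 0.0], [16.1, -0.0, 33.0, 0.0], [16.1, -0.0, 33.0, 0.0]]
[471. -17. 198.] tilt 2.9 az 37.0 [ 0.3   0.11 -0.39 -0.02 -1.02 -0.7 ]
```

```bash
python3 - <<'E'
from wp import *
o=rows([(-100,-550,330),(330,-330,330,-84),(508,13,110,-34.5)]);check(o)
E
```

```text
[[-9.0, -10.7, 33.9, 0.0], [-9.0, -10.7, 33.9, 0.0], [-9.0, -10.7, 33.9, 0.0], [-9.0, -10.7, 33.9, 0.0], [-9.0, -10.7, 33.9, 0.0], [-9.0, -10.7, 33.9, 0.0], [-9.0, -10.7, 33.9, 0.0], [-9.0, -10.7, 33.9, 0.0], [-9.0, -10.7, 33.9, 0.0], [-9.0, -10.7, 33.9, 0.0]]
[[-9.0, -10.7, 33.9, 0.0], [1.1, -23.6, 28.7, -6.5], [1.1, -26.7, 25.8, -6.5], [1.1, -29.4, 22.7, -6.5], [1.1, -31.8, 19.2, -6.5], [1.1, -33.7, 15.5, -6.5], [1.1, -35.3, 11.6, -6.5], [1.1, -36.4, 7.6, -6.5], [1.1, -37.0, 3.4, -6.5], [1.1, -37.1, -0.7, -6.5]]
[[1.1, -36.8, -4.9, -6.5], [1.1, -36.0, -9.0, -6.5], [1.1, -34.8, -13.0, -6.5], [1.1, -33.1, -16.9, -6.5], [19.0, -31.8, 1.5, -2.9], [19.0, -31.8, -0.1, -2.9], [19.0, -31.8, -1.7, -2.9], [19.0, -31.6, -3.3, -2.9], [19.0, -31.4, -4.8, -2.9], [19.0, -31.1, -6.4, -2.9]]
[[19.0, -30.8, -8.0, -2.9], [19.0, -30.3, -9.5, -2.9], [19.0, -29.8, -11.0, -2.9], [19.0, -29.2, -12.5, -2.9], [19.0, -28.6, -13.9, -2.9], [19.0, -27.8, -15.4, -2.9]]
[495.  -5. 149.] tilt 2.9 az 37.0 [ 0.31  0.2  -0.42 -0.02 -0.91  1.38]
```

>>> drive_tool(motion=[[-9, -11, 34, 0], [-9, -11, 34, 0], [-9, -11, 34, 0], [-9, -11, 34, 0], [-9, -11, 34, 0], [-9, -11, 34, 0], [-9, -11, 34, 0], [-9, -11, 34, 0], [-9, -11, 34, 0], [-9, -11, 34, 0]])

```text
clock: 7.85
position: [-133.9, -597.0, 316.9]
ee_rot: [-0.391, 0.581, 0.385, 0.602]
contact_force: [0.9, -1.1, 0.9]
gripper_width: 85.5
```

>>> drive_tool(motion=[[-9, -11, 34, 0], [1, -24, 29, -6.5], [1, -27, 26, -6.5], [1, -29, 23, -6.5], [1, -32, 19, -6.5], [1, -34, 15, -6.5], [1, -35, 12, -6.5], [1, -36, 8, -6.5], [1, -37, 3, -6.5], [1, -37, -1, -6.5]])

```text
clock: 8.68
position: [187.3, -417.7, 327.9]
ee_rot: [0.636, -0.317, -0.62, -0.332]
contact_force: [1.1, -1.4, 1.0]
gripper_width: 85.5
```

>>> drive_tool(motion=[[1, -37, -5, -6.5], [1, -36, -9, -6.5], [1, -35, -13, -6.5], [1, -33, -17, -6.5], [19, -32, 1, -3], [19, -32, 0, -3], [19, -32, -2, -3], [19, -32, -3, -3], [19, -31, -5, -3], [19, -31, -6, -3]])

```text
clock: 9.52
position: [405.4, -176.1, 217.5]
ee_rot: [0.714, -0.062, -0.694, -0.071]
contact_force: [0.2, -0.8, 0.6]
gripper_width: 85.5
```

```bash
python3 - <<'E'
from wp import *
q=arm.read_state()["joints"];r=FK(q)[1];print(*info(q));y=r.apply([0,1,0]);az=np.degrees(np.arctan2(y[1],y[0]));print("jaw",az,"spin",az+85)
o=rows([(508,13,110,az+85)])
E
```

```text
[ 405. -176.  218.] tilt 1.7 az 16.0 [-0.05  0.05 -0.41 -0.01 -1.08  1.44]
jaw -100.78158716738798 spin -15.781587167387983
[[16.0, -29.1, -8.9, -2.3], [16.0, -28.7, -10.1, -2.3], [16.0, -28.3, -11.2, -2.3], [16.0, -27.8, -12.3, -2.3], [16.0, -27.3, -13.4, -2.3], [16.0, -26.8, -14.4, -2.3], [16.0, -26.2, -15.5, -2.3]]
```

>>> drive_tool(motion=[[16, -29, -9, -2.3], [16, -29, -10, -2.3], [16, -28, -11, -2.3], [16, -28, -12, -2.3], [16, -27, -13, -2.3], [16, -27, -14, -2.3], [12, -20, -12, -2.3], [0, 0, 0, 0]])

```text
clock: 10.18
position: [503.9, 7.8, 112.0]
ee_rot: [0.715, 0.036, -0.697, 0.031]
contact_force: [-0.1, -0.4, -0.4]
gripper_width: 85.8
```

```bash
python3 - <<'E'
from wp import *
q=arm.read_state()["joints"];r=FK(q)[1];print(*info(q));y=r.apply([0,1,0]);az=np.degrees(np.arctan2(y[1],y[0]));print("jaw",az,"spin",az+85)
rows([(508,13,60,az+85),(508,13,3)],v=30)
shot("side","g1",240,120,200,150,4)
E
```

```text
[504.   8. 112.] tilt 1.5 az 17.0 [ 0.34  0.27 -0.44  0.   -0.83  1.33]
jaw -84.57564275221293 spin 0.4243572477870714
[[26.1, -2.3, -1.6, 0.2], [26.1, -2.3, -1.6, 0.2], [28.5, 0.2, 0.7, 0.0], [28.5, 0.2, 0.7, 0.0]]
```

View pics/g1.png

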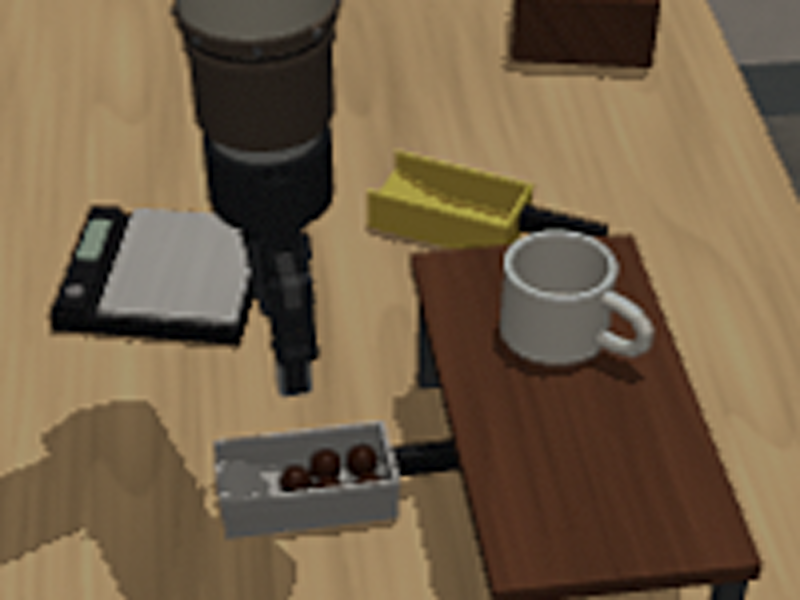

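The side crop shows the gripper squarely above the tray, with its near fingertip at crop (293,390). All five truffles are in the trough and the cup is clear. I'll lower and close.

>>> drive_tool(motion=[[26, -2.5, -2.5, 0.4], [26, -2.5, -2.5, 0], [28, 0, 0, 0], [26, 0, 0, 0], [0, 0, 0, 0]])

```text
clock: 10.65
position: [507.2, 9.6, 5.1]
ee_rot: [0.714, 0.03, -0.699, 0.027]
contact_force: [-1.0, -0.3, -0.3]
gripper_width: 85.4
```

>>> drive_tool(motion=[[0, 0, 0, 0], [0, 0, 0, 0], [0, 0, 0, 0], [0, 0, 0, 0], [0, 0, 0, 0], [0, 0, 0, 0]], grip=50)

```text
clock: 11.15
position: [512.5, 11.3, 11.1]
ee_rot: [0.718, 0.032, -0.695, 0.027]
contact_force: [-0.6, -2.6, 6.9]
gripper_width: 50.1
```

```bash
python3 - <<'E'
from wp import *
q=arm.read_state()["joints"];r=FK(q)[1];print(*info(q));y=r.apply([0,1,0]);print("jaw",np.degrees(np.arctan2(y[1],y[0])))
x=FK(q)[0]
rows([(x[0],x[1],30),(400,x[1],70),(417,259,110,95),(417,259,60)])
E
```

```text
[513.  11.  11.] tilt 1.9 az 15.0 [ 0.34  0.43 -0.53  0.   -0.58  1.31]
jaw -85.19350078129683
[[-18.8, -0.1, -0.6, 0.0], [-14.6, -3.2, 37.0, 0.0], [-14.6, -3.2, 37.0, 0.0], [-14.6, -3.2, 37.0, 0.0], [-2.5, -16.4, -2.6, 6.3], [-2.5, -16.6, -0.8, 6.3], [-2.5, -16.5, 1.1, 6.3], [-2.5, -16.3, 2.9, 6.3], [-2.5, -15.9, 4.7, 6.3], [-2.5, -15.3, 6.4, 6.3]]
[[-2.5, -14.5, 8.0, 6.3], [-2.5, -13.5, 9.6, 6.3], [-2.5, -12.4, 11.0, 6.3], [-2.5, -11.1, 12.3, 6.3], [-2.5, -9.7, 13.5, 6.3], [-2.5, -8.1, 14.5, 6.3], [-2.5, -6.5, 15.3, 6.3], [-2.5, -4.8, 15.9, 6.3], [-2.5, -3.0, 16.3, 6.3], [25.0, 0.8, -0.2, 0.0]]
[[25.0, 0.8, -0.2, 0.0]]
```

The fingers closed to 50 mm, below the tray's 62 mm width, so something is off. I'll look.

```bash
python3 - <<'E'
from wp import *
shot("side","g2",260,180,120,90,6)
E
```

```text
(no output)
```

View pics/g2.png

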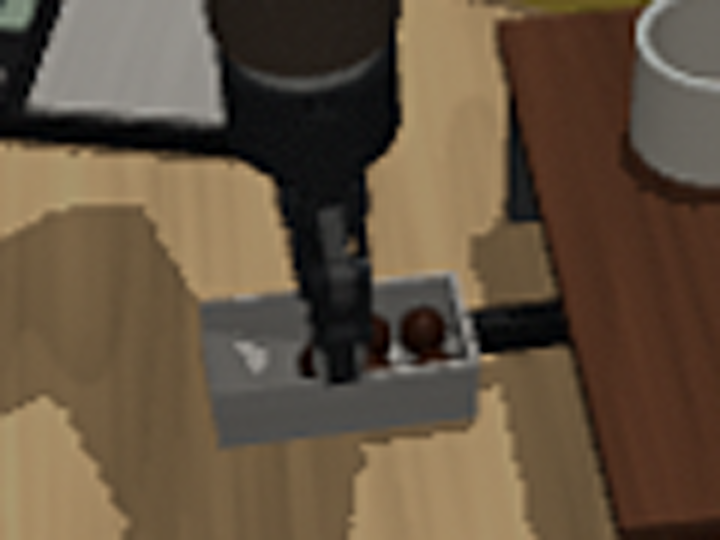

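```bash
python3 - <<'E'
from wp import *
for z in(11,20,35): print(z,px("side",(512,-14,z)),px("side",(512,-28,z)))
print("obs finger tip (317,243.8)")
# tray corners from side view: g2 crop pts -> full; near rim left, near rim right, far rim left, far rim right, bottom near L, bottom near R
for n,u,v,z in [("nearL rim",212,385,35),("nearR rim",475,368,35),("farL rim",203,300,35),("farR rim",458,273,35),("botL",222,446,0),("botR",475,418,0)]:
    print(n,at("side",260+u/6,180+v/6,z))
st=arm.read_state();print(st["contact_force"],st["gripper_width"])
shot("top","g3",240,210,100,75,8)
E
```

```text
11 [316.  248.9] [316.4 252.7]
20 [315.9 246.6] [316.3 250.4]
35 [315.8 242.7] [316.2 246.5]
obs finger tip (317,243.8)
nearL rim [457.2 -13.7  35. ]
nearR rim [575.  -15.2  35. ]
farL rim [455.6  41.6  35. ]
farR rim [574.3  47.5  35. ]
botL [459.5 -18.4   0. ]
botR [575.7 -12.7   0. ]
[-1.0141497  -2.46002052  7.86801508] 50.13625569447624
```

View pics/g3.png

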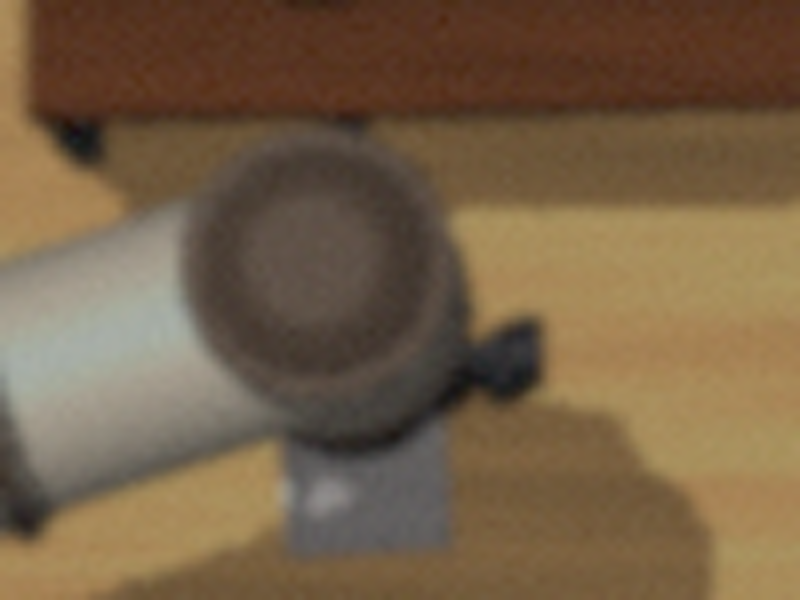

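```bash
python3 - <<'E'
from wp import *
print("g1 obs (313.3,217.5)")
for y in(-35,-42,-50):
    for z in(112,125,140): print(y,z,px("side",(504,y,z)))
E
```

```text
g1 obs (313.3,217.5)
-35 112 [312.5 227.4]
-35 125 [312.3 223.6]
-35 140 [312.1 219.2]
-42 112 [312.7 229.3]
-42 125 [312.5 225.5]
-42 140 [312.3 221.1]
-50 112 [312.9 231.5]
-50 125 [312.7 227.7]
-50 140 [312.5 223.3]
```

Both views agree on the tray: centre about (513,14), unmoved. But the fingertips sit roughly 25–30 mm higher than the TCP height suggests, so the fingers closed over the rim. I'll lift, open, and come down lower while watching the force.

>>> drive_tool(motion=[[-12, 0, 0, 0], [-12, 0, 0, 0]])

```text
clock: 11.42
position: [510.2, 11.2, 33.7]
ee_rot: [0.717, 0.032, -0.696, 0.027]
contact_force: [0.5, -0.4, 0.1]
gripper_width: 49.9
```

>>> drive_tool(motion=[[0, -3, 0, 0], [0, 0, 0, 0], [0, 0, 0, 0], [0, 0, 0, 0], [0, 0, 0, 0]], grip=85)

```text
clock: 11.83
position: [509.7, 14.1, 32.4]
ee_rot: [0.716, 0.032, -0.696, 0.027]
contact_force: [-0.1, -0.6, 0.4]
gripper_width: 85.1
```

>>> drive_tool(motion=[[13, 0, 0, 0], [13, 0, 0, 0], [8, 0, 0, 0], [0, 0, 0, 0]])

```text
clock: 12.17
position: [509.6, 14.0, -3.0]
ee_rot: [0.715, 0.031, -0.698, 0.027]
contact_force: [-0.6, -1.0, -0.2]
gripper_width: 84.9
```

>>> drive_tool(motion=[[6, 0, 0, 0], [5, 0, 0, 0], [0, 0, 0, 0]])

```text
clock: 12.42
position: [511.1, 14.5, -12.7]
ee_rot: [0.716, 0.032, -0.696, 0.027]
contact_force: [0.9, 0.4, 0.2]
gripper_width: 85.4
```

>>> drive_tool(motion=[[0, 0, 0, 0], [0, 0, 0, 0], [0, 0, 0, 0], [0, 0, 0, 0], [0, 0, 0, 0], [0, 0, 0, 0]], grip=45)

```text
clock: 12.92
position: [512.0, 14.7, -11.2]
ee_rot: [0.717, 0.032, -0.696, 0.027]
contact_force: [-0.9, -0.1, 5.8]
gripper_width: 60.9
```

```bash
python3 - <<'E'
from wp import *
st=arm.read_state();print(st["gripper_width"],st["contact_force"]);print(*info(st["joints"]))
shot("side","g4",260,180,120,90,6)
E
```

```text
60.905926694852546 [-0.88704755 -0.14573751  5.79081163]
[512.  15. -11.] tilt 1.8 az 16.0 [ 0.35  0.47 -0.55  0.   -0.52  1.3 ]
```

View pics/g4.png

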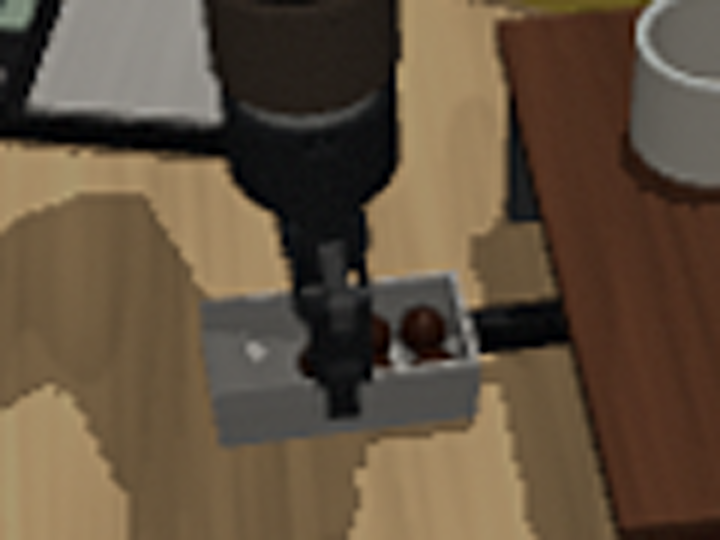

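Width is 60.9 mm with the fingertip against the near wall at (342,415), so the walls are gripped. Now I'll lift slightly, draw the tray out, then carry it while turning.

```bash
python3 - <<'E'
from wp import *
q=arm.read_state()["joints"]
o=rows([(512,14.7,8),(405,8,14),(417,140,48,95),(417,259,48),(417,259,20)],v=20);q=check(o)
E
```

```text
[[-19.2, -0.2, -0.4, 0.0], [-1.6, -0.4, 17.8, 0.0], [-1.6, -0.4, 17.8, 0.0], [-1.6, -0.4, 17.8, 0.0], [-1.6, -0.4, 17.8, 0.0], [-1.6, -0.4, 17.8, 0.0], [-1.6, -0.4, 17.8, 0.0], [-2.2, -8.7, -1.6, 6.3], [-2.2, -8.8, -0.6, 6.3], [-2.2, -8.9, 0.4, 6.3]]
[[-2.2, -8.8, 1.3, 6.3], [-2.2, -8.6, 2.3, 6.3], [-2.2, -8.3, 3.2, 6.3], [-2.2, -7.9, 4.1, 6.3], [-2.2, -7.4, 4.9, 6.3], [-2.2, -6.8, 5.7, 6.3], [-2.2, -6.1, 6.4, 6.3], [-2.2, -5.3, 7.1, 6.3], [-2.2, -4.5, 7.6, 6.3], [-2.2, -3.7, 8.1, 6.3]]
[[-2.2, -2.7, 8.4, 6.3], [-2.2, -1.8, 8.7, 6.3], [0.2, 0.1, 19.8, 0.0], [0.2, 0.1, 19.8, 0.0], [0.2, 0.1, 19.8, 0.0], [0.2, 0.1, 19.8, 0.0], [0.2, 0.1, 19.8, 0.0], [0.2, 0.1, 19.8, 0.0], [14.0, 0.4, -0.1, 0.0], [14.0, 0.4, -0.1, 0.0]]
[416. 259.  21.] tilt 1.8 az 16.0 [ 0.9   0.38 -0.59  0.03 -0.57 -0.93]
```

>>> drive_tool(motion=[[-10, 0, 0, 0], [-10, 0, 2, 0], [-1, 0, 10, 0], [-1, 0, 18, 0], [-1, 0, 20, 0], [-1, 0, 20, 0], [-1, 0, 20, 0], [0, 0, 14, 0], [0, 0, 5, 0], [0, 0, 0, 0]])

```text
clock: 13.8
position: [400.3, 4.9, 9.9]
ee_rot: [0.716, 0.032, -0.696, 0.027]
contact_force: [0.1, -0.3, -2.6]
gripper_width: 61.1
```

>>> drive_tool(motion=[[-2, -4, 0, 2], [-2, -9, 0, 5], [-2, -9, 0, 6.3], [-2, -9, 1, 6.3], [-2, -9, 2, 6.3], [-2, -8, 3, 6.3], [-2, -8, 4, 6.3], [-2, -7, 5, 6.3], [-2, -7, 6, 6.3], [-2, -6, 6, 6.3]])

```text
clock: 14.63
position: [403.2, 90.3, 30.8]
ee_rot: [0.641, -0.307, -0.625, -0.323]
contact_force: [0.6, 0.2, -2.7]
gripper_width: 60.8
```

>>> drive_tool(motion=[[-2, -5, 7, 6.3], [-2, -4, 7.5, 6.3], [-2, -4, 8, 6.3], [-2, -3, 8, 6.3], [-2, -2, 9, 6.3], [0, 0, 9, 6], [0, 0, 10, 1], [0, 0, 12, 0], [0, 0, 12, 0], [0, 0, 8, 0]])

```text
clock: 15.47
position: [402.3, 185.7, 41.5]
ee_rot: [-0.5, 0.495, 0.49, 0.515]
contact_force: [0.2, 0.5, -2.8]
gripper_width: 60.6
```

```bash
python3 - <<'E'
from wp import *
st=arm.read_state();q=st["joints"];r=FK(q)[1];print(*info(q),st["gripper_width"]);y=r.apply([0,1,0]);az=np.degrees(np.arctan2(y[1],y[0]));print("jaw",az)
rows([(417,259,45),(417,259,20)],v=18)
E
```

```text
[402. 186.  42.] tilt 1.8 az 17.0 [ 0.81  0.28 -0.68  0.03 -0.58 -0.86] 60.59458872482391
jaw 178.9202164258982
[[-0.5, -2.7, 14.7, 0.0], [-0.5, -2.7, 14.7, 0.0], [-0.5, -2.7, 14.7, 0.0], [-0.5, -2.7, 14.7, 0.0], [-0.5, -2.7, 14.7, 0.0], [12.5, 0.4, -0.1, 0.0], [12.5, 0.4, -0.1, 0.0]]
```

>>> drive_tool(motion=[[0, -2, 10, 0], [0, -3, 15, 0], [0, -3, 16, 0], [0, -3, 16, 0], [0, -3, 12, 0], [0, 0, 4, 0], [9, 0, 0, 0], [9, 0, 0, 0], [5, 0, 0, 0], [0, 0, 0, 0]])

```text
clock: 16.3
position: [416.2, 254.7, 17.4]
ee_rot: [-0.5, 0.497, 0.489, 0.513]
contact_force: [0.2, -0.7, -2.4]
gripper_width: 60.9
```

```bash
python3 - <<'E'
from wp import *
st=arm.read_state();print(*info(st["joints"]),st["contact_force"])
shot("side","g5",220,140,140,105,5)
E
```

```text
[416. 255.  18.] tilt 1.5 az 11.0 [ 0.89  0.39 -0.59  0.03 -0.57 -0.94] [ 0.24636    -0.67642251 -2.36769847]
```

View pics/g5.png

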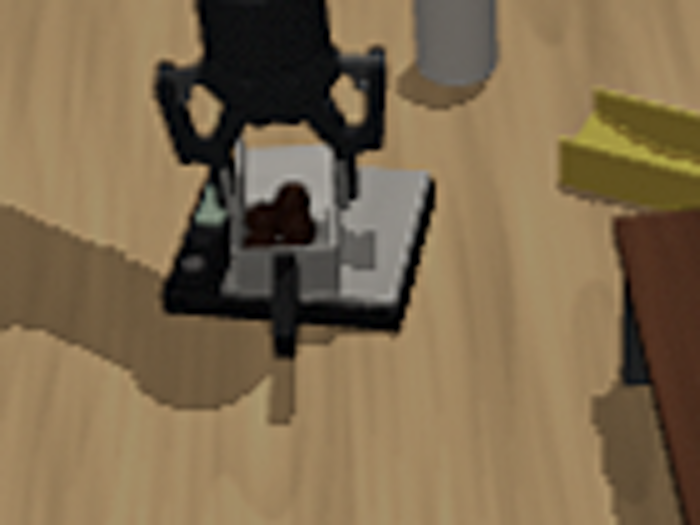

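The tray hangs just above the scale with the handle toward the camera and the truffles at the handle end. I'll check its centring.

```bash
python3 - <<'E'
from wp import *
f=lambda u,v,z:at("side",220+u/5,140+v/5,z)
print("tray near end bottom",f(228,295,29),f(337,294,29),"rim near",f(232,250,64),f(340,248,64))
print("scale corners",f(433,177,24),f(400,322,24),f(165,300,24))
print("handle end",f(285,345,48))
E
```

```text
tray near end bottom [377.  191.3  29. ] [442.1 185.4  29. ] rim near [383.  189.7  64. ] [446.3 184.9  64. ]
scale corners [506.9 301.9  24. ] [478.4 161.5  24. ] [338.6 196.7  24. ]
handle end [411.6 119.8  48. ]
```

Tray centre is about (413,250) against the scale at about (420,254), well within tolerance. I'll set it down and release.

>>> drive_tool(motion=[[3, -3, 0, 0], [2, -2, 0, 0], [1, 0, 0, 0], [0, 0, 0, 0]])

```text
clock: 16.68
position: [423.0, 256.5, 14.6]
ee_rot: [-0.5, 0.496, 0.49, 0.514]
contact_force: [-2.8, 0.2, 7.8]
gripper_width: 61.1
```

>>> drive_tool(motion=[[0, 0, 0, 0], [0, 0, 0, 0], [0, 0, 0, 0], [0, 0, 0, 0], [-3, 0, 0, 0], [-6, 0, 0, 0], [-12, 0, 0, 0], [-20, 0, 0, 0], [-30, 0, 0, 0], [-40, 0, 0, 0]], grip=85)

```text
clock: 17.52
position: [418.0, 254.3, 124.0]
ee_rot: [-0.5, 0.498, 0.49, 0.512]
contact_force: [0.2, 0.4, -0.9]
gripper_width: 85.0
```

```bash
python3 - <<'E'
from wp import *
st=arm.read_state();print(*info(st["joints"]),st["contact_force"])
E
```

```text
[418. 254. 124.] tilt 1.5 az 10.0 [ 0.89  0.23 -0.47  0.02 -0.85 -0.93] [ 0.21742949  0.44762436 -0.93781044]
```

```bash
python3 - <<'E'
from wp import *
q=arm.read_state()["joints"]
o=rows([(400,300,200),(300,560,350),(30,700,400)]);q=check(o)
for k in(0,.4,.8,1.5):
  for n in(10,20,30): print(k,n,*info(go(q,[0,1,k],n)))
E
```

```text
[[-25.4, 5.7, 15.2, 0.0], [-25.4, 5.7, 15.2, 0.0], [-25.4, 5.7, 15.2, 0.0], [-18.9, 12.7, 32.3, 0.0], [-18.9, 12.7, 32.3, 0.0], [-18.9, 12.7, 32.3, 0.0], [-18.9, 12.7, 32.3, 0.0], [-18.9, 12.7, 32.3, 0.0], [-18.9, 12.7, 32.3, 0.0], [-18.9, 12.7, 32.3, 0.0]]
[[-18.9, 12.7, 32.3, 0.0], [-7.0, 33.9, 16.8, 0.0], [-7.0, 33.9, 16.8, 0.0], [-7.0, 33.9, 16.8, 0.0], [-7.0, 33.9, 16.8, 0.0], [-7.0, 33.9, 16.8, 0.0], [-7.0, 33.9, 16.8, 0.0], [-7.0, 33.9, 16.8, 0.0], [-7.0, 33.9, 16.8, 0.0]]
[ 30. 699. 400.] tilt 1.5 az 10.0 [ 1.77  0.48  0.61  0.03 -1.7  -1.79]
0 10 [ 27. 939. 301.] tilt 9.7 az 75.0 [ 1.74  1.03  1.41  0.07 -1.79 -1.73]
0 20 [  23. 1076.  189.] tilt 24.5 az 82.0 [ 1.73  1.19  1.41  0.13 -1.38 -1.75]
0 30 [  20. 1182.  110.] tilt 39.6 az 84.0 [ 1.73  1.34  1.41  0.21 -0.98 -1.8 ]
0.4 10 [ 26. 884. 412.] tilt 11.4 az 76.0 [ 1.75  0.91  1.41  0.09 -1.89 -1.74]
0.4 20 [ 23. 997. 393.] tilt 27.0 az 81.0 [ 1.76  0.97  1.41  0.15 -1.56 -1.74]
0.4 30 [  21. 1101.  390.] tilt 43.0 az 83.0 [ 1.75  1.05  1.41  0.22 -1.21 -1.76]
0.8 10 [ 26. 823. 493.] tilt 11.6 az 75.0 [ 1.77  0.8   1.41  0.1  -1.99 -1.74]
0.8 20 [ 23. 894. 535.] tilt 27.1 az 81.0 [ 1.78  0.8   1.41  0.17 -1.73 -1.73]
0.8 30 [ 21. 973. 581.] tilt 43.3 az 82.0 [ 1.79  0.82  1.41  0.24 -1.44 -1.74]
1.5 10 [ 26. 747. 569.] tilt 10.8 az 74.0 [ 1.79  0.7   1.41  0.1  -2.11 -1.75]
1.5 20 [ 23. 755. 656.] tilt 25.5 az 79.0 [ 1.83  0.62  1.41  0.2  -1.95 -1.73]
1.5 30 [ 21. 787. 735.] tilt 41.2 az 81.0 [ 1.86  0.58  1.41  0.29 -1.73 -1.72]
```

>>> drive_tool(motion=[[-25, 6, 15, 0], [-25, 6, 15, 0], [-25, 6, 15, 0], [-19, 13, 32, 0], [-19, 13, 32, 0], [-19, 13, 32, 0], [-19, 13, 32, 0], [-19, 13, 32, 0], [-19, 13, 32, 0], [-19, 13, 32, 0]])

```text
clock: 18.35
position: [308.7, 526.1, 333.4]
ee_rot: [-0.5, 0.495, 0.49, 0.515]
contact_force: [0.5, 1.3, -0.2]
gripper_width: 84.9
```

>>> drive_tool(motion=[[-19, 13, 32, 0], [-7, 34, 17, 0], [-7, 34, 17, 0], [-7, 34, 17, 0], [-7, 34, 17, 0], [-7, 34, 17, 0], [-7, 34, 17, 0], [-7, 34, 17, 0], [-7, 34, 17, 0]])

```text
clock: 19.1
position: [24.3, 698.2, 401.0]
ee_rot: [-0.5, 0.495, 0.49, 0.514]
contact_force: [-0.4, 0.6, 0.5]
gripper_width: 85.1
```

>>> drive_tool(motion=[[-18, 6, 36, 0], [-18, 6, 36, 0], [-18, 6, 36, 0], [-18, 6, 36, 0], [-17, 6, 37, 0], [-16, 6, 37, 0], [-15, 6, 38, 0], [-14, 6, 38, 0], [-13, 6, 38, 0], [-12, 6, 39, 0]])

```text
clock: 19.93
position: [-22.2, 857.5, 429.3]
ee_rot: [-0.465, 0.454, 0.523, 0.551]
contact_force: [-0.3, 0.2, 0.4]
gripper_width: 85.1
```

```bash
python3 - <<'E'
from wp import *
q=arm.read_state()["joints"];r=FK(q)[1];print(*info(q))
for d in([-.1,1,.5],[-.3,1,.5]):
    print((41*r.inv().apply(np.array(d)/np.linalg.norm(d))).round(0))
    for n in(10,20,30): print(n,*info(go(q,d,n)))
E
```

```text
[-22. 857. 429.] tilt 9.1 az 76.0 [ 1.81  0.88  1.41  0.08 -1.96 -1.79]
[-13.   4.  39.]
10 [-45. 958. 428.] tilt 24.6 az 84.0 [ 1.83  0.93  1.41  0.15 -1.65 -1.8 ]
20 [ -62. 1057.  440.] tilt 40.7 az 87.0 [ 1.84  0.98  1.41  0.22 -1.32 -1.83]
30 [ -76. 1140.  460.] tilt 56.4 az 88.0 [ 1.84  1.05  1.41  0.31 -0.99 -1.88]
[-12.  11.  38.]
10 [-104.  952.  426.] tilt 24.3 az 85.0 [ 1.9   0.93  1.41  0.17 -1.66 -1.86]
20 [-167. 1044.  434.] tilt 40.2 az 89.0 [ 1.95  0.99  1.41  0.26 -1.33 -1.93]
30 [-215. 1122.  451.] tilt 55.7 az 92.0 [ 1.98  1.06  1.41  0.36 -1.01 -2.  ]
```

```bash
python3 - <<'E'
from wp import *
print(at("side",160,72,0),at("side",85,76,0),px("side",at("side",160,72,0)+np.array([0,0,250])))
q=arm.read_state()["joints"];r=FK(q)[1]
d=np.array([-.2,1,1.1])
for n in(0,6,12,18,20,22):
    a=go(q,d,n);print(n,*info(a),(41*FK(a)[1].inv().apply(d/np.linalg.norm(d))).round(0))
E
```

```text
[-106.6 1182.9    0. ] [-438.3 1180.7    0. ] [143.4  13.1]
0 [-22. 857. 429.] tilt 9.1 az 76.0 [ 1.81  0.88  1.41  0.08 -1.96 -1.79] [-26.   5.  32.]
6 [-46. 868. 490.] tilt 18.1 az 82.0 [ 1.85  0.83  1.41  0.13 -1.86 -1.81] [-20.   5.  35.]
12 [-66. 886. 544.] tilt 27.5 az 85.0 [ 1.89  0.79  1.41  0.19 -1.74 -1.83] [-14.   5.  38.]
18 [-84. 910. 594.] tilt 37.1 az 87.0 [ 1.92  0.77  1.41  0.24 -1.6  -1.84] [-8.  5. 40.]
20 [-89. 919. 610.] tilt 40.3 az 87.0 [ 1.93  0.77  1.41  0.26 -1.55 -1.85] [-5.  5. 40.]
22 [-94. 929. 626.] tilt 43.5 az 87.0 [ 1.93  0.76  1.41  0.28 -1.5  -1.85] [-3.  5. 41.]
```

>>> drive_tool(motion=[[-26, 6, 32, 0], [-25, 6, 32, 0], [-24, 6, 33, 0], [-23, 6, 33, 0], [-22, 6, 34, 0], [-21, 6, 35, 0], [-20, 6, 35, 0], [-19, 6, 36, 0], [-18, 6, 36, 0], [-17, 6, 37, 0]])

```text
clock: 20.77
position: [-68.5, 879.7, 516.5]
ee_rot: [-0.397, 0.383, 0.576, 0.603]
contact_force: [0.3, -0.5, -0.6]
gripper_width: 85.1
```

>>> drive_tool(motion=[[-16, 6, 37, 0], [-15, 6, 37, 0], [-14, 6, 38, 0], [-13, 6, 38, 0], [-12, 6, 39, 0], [-11, 6, 39, 0], [-10, 6, 39, 0]])

```text
clock: 21.35
position: [-93.5, 907.9, 566.3]
ee_rot: [-0.343, 0.328, 0.611, 0.633]
contact_force: [-0.1, 0.3, -0.6]
gripper_width: 84.8
```

```bash
python3 - <<'E'
from wp import *
q=arm.read_state()["joints"];r=FK(q)[1];print(*info(q));print(r.as_matrix().round(2))
E
```

```text
[-93. 907. 566.] tilt 33.4 az 86.0 [ 1.93  0.79  1.41  0.23 -1.64 -1.85]
[[ 0.04 -1.   -0.  ]
 [ 0.55  0.02  0.84]
 [-0.83 -0.03  0.55]]
```

>>> drive_tool(motion=[[-9, 6, 39, 0], [-8, 6, 39, 0], [0, 0, 0, 0]])

```text
clock: 21.6
position: [-100.3, 916.2, 580.8]
ee_rot: [-0.327, 0.312, 0.621, 0.641]
contact_force: [-0.1, 0.2, 0.1]
gripper_width: 84.9
```

```bash
cat > p3.py <<'E'
from wp import *
q=arm.read_state()["joints"];x,r=FK(q);print(*info(q))
t=r.apply([1,0,0]);al=np.arccos(-t[2]);ps=np.arctan2(t[1],t[0])
# spin to make jaw horizontal
y=r.apply([0,1,0]);z=r.apply([0,0,1]);sp=np.degrees(np.arctan2(-y[2],z[2]));print("spin to level jaw",sp)
r1=r*rx(np.radians(sp));print("jaw",r1.apply([0,1,0]).round(3),"psi",np.degrees(ps))
d=np.array([np.cos(ps),np.sin(ps),0])
TR=np.array([415.,252,24]) # tray origin estimate
for off in(85,100): print("handle pt",TR-off*d+[0,0,26])
ph=2*np.arcsin(.5/np.sin(al))
for sg in(1,-1):
    r2=r1*rx(sg*ph);tr=r2*r1.inv()*Tray(ps);g2=BO+[0,0,120]-tr.apply([-158,0,-8]);s=solve(g2+r2.apply([19,0,0]),r2)
    print(sg,np.degrees(ph),tr.apply([-1,0,0]).round(2),g2.round(),s and (s[1],s[0].round(2)))
g=TR-95*d+[0,0,26];s=solve(g+r1.apply([19,0,0]),r1);print(s)
E
python3 - <<'E'
import kin,numpy as np
E
sed -i 's/^seeds=.*/seeds=[np.array([a,.5,0,d,-1.4,f]) for a in(-.6,.4) for d in(-.6,) for f in(-1,1.)]/' kin.py; python3 p3.py
```

```text
[-100.  916.  580.] tilt 36.4 az 87.0 [ 1.93  0.79  1.41  0.25 -1.6  -1.86]
spin to level jaw 2.996453559226312
jaw [-0.998  0.058  0.   ] psi 86.66195727260308
handle pt [410.05071485 167.14421306  50.        ]
handle pt [409.17731159 152.16966243  50.        ]
1 115.01533909815868 [ 0.73  0.03 -0.68] [ 308. -269.  231.] (np.float64(0.9585861353706351), array([-0.72,  0.28, -0.11, -0.49, -1.6 , -1.26]))
-1 115.01533909815868 [-0.72  0.12 -0.68] [ 530. -282.  231.] (np.float64(0.585702081298543), array([-0.53,  0.53,  0.31, -0.56, -1.66,  2.51]))
(array([ 0.19363788,  0.35884487, -0.47309442, -0.92443198, -0.80258531,
        0.43496595]), np.float64(0.5969055843296075))
```

Tilt is 36.4° toward azimuth 87°, the pour pose is reachable with a +115° spin, and the tray's handle lies near azimuth -91°. Now back to the pre-grasp in front of the handle.

```bash
python3 - <<'E'
from wp import *
o=rows([(300,420,420,3),(411,106,260),(412,106,104)]);check(o)
E
```

```text
[[-8.8, -23.7, -29.2, 0.2], [-8.8, -23.8, -29.1, 0.2], [-8.8, -23.9, -29.1, 0.2], [-8.8, -24.0, -29.0, 0.2], [-8.8, -24.1, -28.9, 0.2], [-8.8, -24.2, -28.8, 0.2], [-8.8, -24.2, -28.8, 0.2], [-8.8, -24.3, -28.7, 0.2], [-8.8, -24.4, -28.6, 0.2], [-8.8, -24.5, -28.5, 0.2]]
[[-8.8, -24.6, -28.5, 0.2], [-8.8, -24.7, -28.4, 0.2], [-8.8, -24.8, -28.3, 0.2], [-8.8, -24.9, -28.2, 0.2], [-8.8, -24.9, -28.2, 0.2], [-8.8, -25.0, -28.1, 0.2], [-8.8, -25.1, -28.0, 0.2], [-5.3, -12.9, -34.2, 0.0], [-5.3, -12.9, -34.2, 0.0], [-5.3, -12.9, -34.2, 0.0]]
[[-5.3, -12.9, -34.2, 0.0], [-5.3, -12.9, -34.2, 0.0], [-5.3, -12.9, -34.2, 0.0], [-5.3, -12.9, -34.2, 0.0], [-5.3, -12.9, -34.2, 0.0], [-5.3, -12.9, -34.2, 0.0], [-5.3, -12.9, -34.2, 0.0], [31.4, -0.3, -23.1, 0.0], [31.4, -0.3, -23.1, 0.0], [31.4, -0.3, -23.1, 0.0]]
[[31.4, -0.3, -23.1, 0.0]]
[405. 120. 163.] tilt 34.0 az 87.0 [ 0.17  0.11 -0.4  -0.69 -1.03  0.12]
```

>>> drive_tool(motion=[[-9, -24, -29, 0.2], [-9, -24, -29, 0.2], [-9, -24, -29, 0.2], [-9, -24, -29, 0.2], [-9, -24, -29, 0.2], [-9, -24, -29, 0.2], [-9, -24, -29, 0.2], [-9, -24, -29, 0.2], [-9, -24, -29, 0.2], [-9, -24, -29, 0.2]], grip=50)

```text
clock: 22.43
position: [107.7, 660.1, 503.3]
ee_rot: [-0.318, 0.322, 0.615, 0.646]
contact_force: [1.2, 0.5, 0.4]
gripper_width: 50.0
```

>>> drive_tool(motion=[[-9, -25, -28, 0.2], [-9, -25, -28, 0.2], [-9, -25, -28, 0.2], [-9, -25, -28, 0.2], [-9, -25, -28, 0.2], [-9, -25, -28, 0.2], [-9, -25, -28, 0.2], [-5, -13, -34, 0], [-5, -13, -34, 0], [-5, -13, -34, 0]])

```text
clock: 23.27
position: [305.4, 363.2, 391.8]
ee_rot: [-0.31, 0.328, 0.611, 0.65]
contact_force: [1.2, 1.1, 0.4]
gripper_width: 49.5
```

>>> drive_tool(motion=[[-5, -13, -34, 0], [-5, -13, -34, 0], [-5, -13, -34, 0], [-5, -13, -34, 0], [-5, -13, -34, 0], [-5, -13, -34, 0], [0, 0, 0, 0]])

```text
clock: 23.85
position: [373.1, 173.0, 292.3]
ee_rot: [-0.308, 0.333, 0.608, 0.652]
contact_force: [-0.5, 0.6, 0.3]
gripper_width: 50.5
```

```bash
python3 p3.py | head -3; python3 - <<'E'
from wp import *
o=rows([(412,106,104)])
E
```

```text
[373. 172. 292.] tilt 36.0 az 86.0 [ 0.33 -0.1  -0.3  -0.63 -1.19 -0.22]
spin to level jaw -0.44464380597699704
jaw [-0.998  0.065  0.   ] psi 86.24991652842297
[[19.1, -7.4, -26.9, 0.0], [19.1, -7.4, -26.9, 0.0], [19.1, -7.4, -26.9, 0.0], [19.1, -7.4, -26.9, 0.0], [19.1, -7.4, -26.9, 0.0], [19.1, -7.4, -26.9, 0.0]]
```

>>> drive_tool(motion=[[19, -7, -27, 0], [19, -7, -27, 0], [19, -7, -27, 0], [19, -7, -27, 0], [19, -7, -27, 0], [19, -7, -27, 0], [0, 0, 0, 0]])

```text
clock: 24.43
position: [408.0, 111.3, 102.3]
ee_rot: [-0.306, 0.334, 0.611, 0.649]
contact_force: [0.1, 0.0, -0.4]
gripper_width: 50.0
```

```bash
python3 - <<'E'
from wp import *
st=arm.read_state();print(*info(st["joints"]))
a=arm.get_image("side")[140:230,220:340,::-1];b=arm.get_image("top")[230:330,170:290,::-1]
f=lambda i:cv2.resize(i,None,fx=5,fy=5,interpolation=cv2.INTER_CUBIC)
a,b=f(a),f(b); cv2.imwrite("pics/p1.png",np.hstack([cv2.resize(a,(400,300)),cv2.resize(b,(400,333))[:300]])) if 0 else cv2.imwrite("pics/p1.png",a)
cv2.imwrite("pics/p1t.png",b)
E
```

```text
[408. 111. 102.] tilt 36.1 az 87.0 [ 0.09  0.23 -0.44 -0.79 -0.97  0.32]
```

View pics/p1.png

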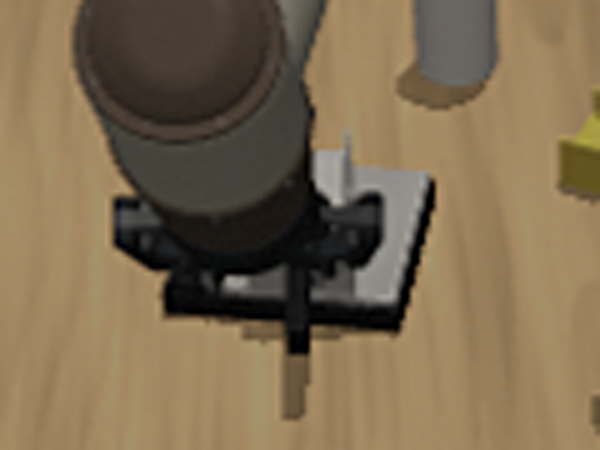

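```bash
python3 - <<'E'
from wp import *
f=lambda u,v,z:at("side",220+u/5,140+v/5,z)
print("handle end mid",f(298,345,48),"left/right",f(286,345,58),f(310,345,58),"far right wall top corner",f(347,135,59),f(350,200,59))
rows([(419,112,100),(420,165,27)],v=15)
E
```

```text
handle end mid [419.  119.1  48. ] left/right [412.8 108.1  58. ] [426.3 106.7  58. ] far right wall top corner [454.4 304.1  59. ] [453.8 237.1  59. ]
[[6.0, -9.3, -3.6, 0.0], [12.9, 0.3, -0.1, 0.0], [12.9, 0.3, -0.1, 0.0], [12.9, 0.3, -0.1, 0.0], [12.9, 0.3, -0.1, 0.0], [12.9, 0.3, -0.1, 0.0], [12.9, 0.3, -0.1, 0.0], [12.9, 0.3, -0.1, 0.0]]
```

Handle end is at (419,119) and the tray axis is near azimuth 88°, so it lines up. I'll advance and close.

>>> drive_tool(motion=[[6, -10, -3, 0], [13, 0, 0, 0], [13, 0, 0, 0], [13, 0, 0, 0], [13, 0, 0, 0], [13, 0, 0, 0], [13, 0, 0, 0], [12, 0, 0, 0], [0, 0, 0, 0]])

```text
clock: 25.28
position: [422.4, 167.3, 26.7]
ee_rot: [-0.309, 0.33, 0.612, 0.649]
contact_force: [-0.5, 0.4, -0.5]
gripper_width: 49.9
```

>>> drive_tool(motion=[[0, 0, 0, 0], [0, 0, 0, 0], [0, 0, 0, 0], [0, 0, 0, 0], [0, 0, 0, 0], [0, 0, 0, 0]], grip=0)

```text
clock: 25.78
position: [423.6, 165.9, 29.1]
ee_rot: [-0.31, 0.329, 0.611, 0.65]
contact_force: [0.6, -0.4, 0.1]
gripper_width: 12.3
```

```bash
python3 - <<'E'
from wp import *
st=arm.read_state();print(*info(st["joints"]),st["contact_force"],st["gripper_width"])
E
```

```text
[423. 165.  29.] tilt 36.2 az 86.0 [ 0.18  0.38 -0.45 -0.92 -0.8   0.44] [ 0.58834241 -0.38936849  0.09246926] 12.30463598212216
```

```bash
cat > pour.py <<'E'
from wp import *
import itertools
st=arm.read_state();T0=np.array([423.5,165.5,29.]);r1=R.from_quat(st["ee_rot"])
X0=np.array([423.,251,24]);W0=Tray(np.radians(88.3))
off=r1.inv().apply(X0-T0);trl=r1.inv()*W0
def tray_of(T,r): return T+r.apply(off), r*trl
def T_for_spout(S,r):
    W=r*trl; return S-W.apply([-60,0,18])-r.apply(off)
if __name__=="__main__":
    for ph in(0,60,80,100,110,115,120):
        r=r1*rx(np.radians(ph));W=r*trl;m=W.as_matrix();d=-m[:,0]
        S=BO+[0,0,95]-35*np.r_[d[:2]/np.linalg.norm(d[:2]),0];T=T_for_spout(S,r)
        lowest=min(W.apply([a,b,c])[2]+tray_of(T,r)[0][2] for a,b,c in itertools.product((-60,),(-31,31),(0,35)))
        print(ph,"tilt",np.degrees(np.arccos(m[2,2])).round(1),"d",d.round(2),"y_z",m[2,1].round(2),"T",T.round(),"lowest spout corner",lowest.round(),)
E
python3 pour.py
```

```text
0 tilt nan d [ 0.03  1.   -0.  ] y_z -0.0 T [ 418. -438.   82.] lowest spout corner 77.0
60 tilt 34.4 d [ 0.72  0.65 -0.22] y_z -0.52 T [ 284. -375.  115.] lowest spout corner 64.0
80 tilt 44.7 d [ 0.82  0.44 -0.37] y_z -0.6 T [ 263. -335.  138.] lowest spout corner 64.0
100 tilt 53.9 d [ 0.82  0.21 -0.54] y_z -0.6 T [ 260. -292.  164.] lowest spout corner 66.0
110 tilt 57.9 d [ 0.78  0.1  -0.62] y_z -0.58 T [ 264. -271.  177.] lowest spout corner 68.0
115 tilt 59.8 d [ 0.75  0.05 -0.66] y_z -0.56 T [ 268. -261.  183.] lowest spout corner 69.0
120 tilt 61.6 d [ 0.72  0.   -0.7 ] y_z -0.54 T [ 273. -251.  189.] lowest spout corner 70.0pour.py:14: RuntimeWarning: invalid value encountered in arccos
  print(ph,"tilt",np.degrees(np.arccos(m[2,2])).round(1),"d",d.round(2),"y_z",m[2,1].round(2),"T",T.round(),"lowest spout corner",lowest.round(),)
```

```bash
cat >> pour.py <<'E'
def T_for(S,r,loc=(-60,12,22)):
    W=r*trl; return S-W.apply(loc)-r.apply(off)
def path(S0,S1,n=24,ph1=116):
    "tool poses while spinning, aim point going from S0 to S1 over the first half"
    out=[]
    for i in range(n+1):
        r=r1*rx(np.radians(ph1*i/n));a=min(1,i/(n*.5));out.append((T_for(S0+(S1-S0)*a,r),r))
    return out
S1=BO+np.array([-28,-6,102.]);S0=S1+[0,0,40.]
E
python3 - <<'E'
from pour import *
P_=path(S0,S1);print("start T",P_[0][0].round(),"end T",P_[-1][0].round())
q=st["joints"]
for x,r in [(T0+[0,0,120],r1),(T0+[0,-300,120],r1)]+P_:
    q,e,w=ik(x,r,q);
    if e>1 or w>.01: print("bad",x,e,w)
print(q.round(2))
prev=P_[0];rowsP=[]
for c in P_[1:]:
    rowsP.append([*prev[1].inv().apply(c[0]-prev[0]).round(0).astype(int),round(116/24,1)]);prev=c
print([[int(a) for a in o[:3]] for o in rowsP])
rows([(423.5,165.5,150),tuple(P_[0][0])],v=25)
E
```

```text
start T [ 379. -409.  125.] end T [ 280. -252.  196.]
[-0.74  0.27 -0.19 -0.48 -1.55 -1.22]
[[3, 11, -1], [3, 11, -1], [3, 10, -1], [3, 10, -1], [3, 10, -1], [3, 10, -1], [3, 10, -1], [3, 10, -1], [3, 10, -1], [3, 9, -1], [3, 9, -1], [3, 9, 0], [0, 11, 1], [0, 11, 1], [0, 11, 1], [0, 11, 1], [0, 11, 1], [0, 11, 1], [0, 11, 1], [0, 11, 1], [0, 11, 1], [0, 11, 1], [0, 11, 1], [0, 11, 1]]
[[-19.6, -0.1, 14.4, 0.0], [-19.6, -0.1, 14.4, 0.0], [-19.6, -0.1, 14.4, 0.0], [-19.6, -0.1, 14.4, 0.0], [-19.6, -0.1, 14.4, 0.0], [-13.4, 0.4, -20.0, 0.0], [-13.4, 0.4, -20.0, 0.0], [-13.4, 0.4, -20.0, 0.0], [-13.4, 0.4, -20.0, 0.0], [-13.4, 0.4, -20.0, 0.0]]
[[-13.4, 0.4, -20.0, 0.0], [-13.4, 0.4, -20.0, 0.0], [-13.4, 0.4, -20.0, 0.0], [-13.4, 0.4, -20.0, 0.0], [-13.4, 0.4, -20.0, 0.0], [-13.4, 0.4, -20.0, 0.0], [-13.4, 0.4, -20.0, 0.0], [-13.4, 0.4, -20.0, 0.0], [-13.4, 0.4, -20.0, 0.0], [-13.4, 0.4, -20.0, 0.0]]
[[-13.4, 0.4, -20.0, 0.0], [-13.4, 0.4, -20.0, 0.0], [-13.4, 0.4, -20.0, 0.0], [-13.4, 0.4, -20.0, 0.0], [-13.4, 0.4, -20.0, 0.0], [-13.4, 0.4, -20.0, 0.0], [-13.4, 0.4, -20.0, 0.0], [-13.4, 0.4, -20.0, 0.0], [-13.4, 0.4, -20.0, 0.0]]
```

>>> drive_tool(motion=[[-4, 0, 3, 0], [-8, 0, 6, 0], [-14, 0, 10, 0], [-19, 0, 14, 0], [-19, 0, 14, 0], [-16, 0, 12, 0], [-10, 0, 7, 0], [-5, 0, 3, 0], [0, 0, 0, 0]])

```text
clock: 26.53
position: [423.7, 165.6, 147.6]
ee_rot: [-0.311, 0.328, 0.61, 0.651]
contact_force: [-0.6, -0.1, -3.0]
gripper_width: 12.4
```

```bash
python3 - <<'E'
from wp import *
st=arm.read_state();print(*info(st["joints"]),st["contact_force"],st["gripper_width"])
shot("side","l1",220,110,120,90,5)
E
```

```text
[423. 165. 147.] tilt 36.3 az 86.0 [ 0.23  0.16 -0.38 -0.76 -0.97  0.14] [-0.61951962 -0.0699821  -2.98721632] 12.419992539050181
```

View pics/l1.png

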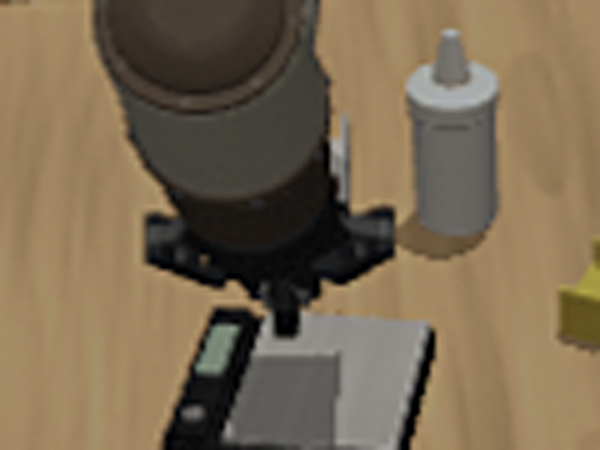

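```bash
python3 - <<'E'
from wp import *
print("obs handle end bottom~",(220+286/5,110+330/5),"wall far top",(220+345/5,110+120/5))
for dz in(110,118,126): print(dz,px("side",(419,119,38+dz)),px("side",(454,308,59+dz)))
E
```

```text
obs handle end bottom~ (277.2, 176.0) wall far top (289.0, 134.0)
110 [276.5 181. ] [286.7 135.7]
118 [276.2 178.6] [286.5 133.3]
126 [276.  176.1] [286.3 130.9]
```

The tray is lifted nearly level (about 2° nose-down at most) and the grip is stable. Now over to the bowl.

>>> drive_tool(motion=[[-3, 0, -4, 0], [-5, 0, -8, 0], [-8, 0, -12, 0], [-11, 0.4, -16, 0], [-13, 0.4, -20, 0], [-13, 0.4, -20, 0], [-13, 0.4, -20, 0], [-13, 0.4, -20, 0], [-13, 0.4, -20, 0], [-13, 0.4, -20, 0]])

```text
clock: 27.42
position: [408.1, -26.9, 135.2]
ee_rot: [-0.309, 0.33, 0.611, 0.65]
contact_force: [1.0, -0.2, -2.4]
gripper_width: 12.3
```

>>> drive_tool(motion=[[-13, 0.4, -20, 0], [-13, 0.4, -20, 0], [-13, 0.4, -20, 0], [-13, 0.4, -20, 0], [-13, 0.4, -20, 0], [-13, 0.4, -20, 0], [-13, 0.4, -20, 0], [-13, 0.4, -20, 0], [-13, 0.4, -20, 0], [-13, 0.4, -20, 0]])

```text
clock: 28.25
position: [389.2, -264.2, 121.4]
ee_rot: [-0.309, 0.329, 0.611, 0.651]
contact_force: [0.4, -0.6, -2.5]
gripper_width: 12.2
```

>>> drive_tool(motion=[[-13, 0.4, -20, 0], [-13, 0.4, -20, 0], [-13, 0.4, -20, 0], [-11, 0.4, -16, 0], [-8, 0, -12, 0], [-5, 0, -8, 0], [-3, 0, -4, 0], [0, 0, 0, 0]])

```text
clock: 28.92
position: [380.5, -382.5, 115.8]
ee_rot: [-0.309, 0.329, 0.611, 0.651]
contact_force: [0.2, -0.1, -2.0]
gripper_width: 12.9
```

```bash
python3 - <<'E'
from pour import *
print(st["position"],*info(st["joints"]),st["contact_force"],st["gripper_width"])
P_=path(S0,S1);print("target T",P_[0][0]);print(r1.inv().apply(P_[0][0]-st["position"]).round(1))
shot("side","l2",200,200,260,195,3)
E
```

```text
[ 380.53807443 -382.50988329  115.80587948] [ 380. -383.  115.] tilt 36.3 az 86.0 [-0.79  0.6   0.13 -0.46 -1.56  0.84] [ 0.21794683 -0.05473051 -1.97208099] 12.936429874490297
target T [ 378.72530703 -409.11759668  125.        ]
[-23.2   0.1 -16. ]
```

View pics/l2.png

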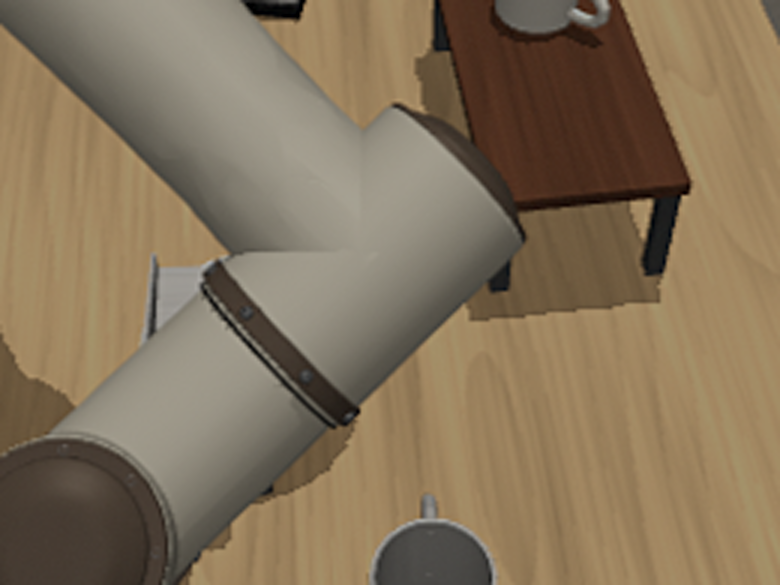

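The arm blocks the side view, but the tray's spout edge shows at crop (155,258) over the bowl area. I'll correct the position and pour, keeping the aim point over the bowl.

>>> drive_tool(motion=[[-12, 0, -8, 0], [-11, 0, -8, 0], [2, 6, 0, 2], [3, 10, -1, 4.8], [3, 10, -1, 4.8], [3, 10, -1, 4.8], [3, 10, -1, 4.8], [3, 10, -1, 4.8], [3, 10, -1, 4.8], [3, 10, -1, 4.8]])

```text
clock: 29.8
position: [306.6, -378.3, 115.2]
ee_rot: [-0.095, 0.501, 0.48, 0.714]
contact_force: [0.3, -0.1, -1.5]
gripper_width: 11.9
```

>>> drive_tool(motion=[[3, 10, -1, 4.8], [3, 9, -1, 4.8], [3, 9, -1, 4.8], [3, 9, 0, 4.8], [0, 11, 1, 4.8], [0, 11, 1, 4.8], [0, 11, 1, 4.8], [0, 11, 1, 4.8], [0, 11, 1, 4.8], [0, 11, 1, 4.8]])

```text
clock: 30.63
position: [262.0, -299.4, 156.2]
ee_rot: [0.204, 0.653, 0.235, 0.691]
contact_force: [0.3, -0.3, -2.3]
gripper_width: 12.7
```

```bash
cat > chk.py <<'E'
from pour import *
import pour
LV=R.from_quat([-0.309,0.329,0.611,0.651])
trl2=LV.inv()*W0; off2=LV.inv().apply(X0-T0)
r=R.from_quat(st["ee_rot"]);T=st["position"];W=r*trl2
print("T",T.round(),"tilt",np.degrees(np.arccos(W.as_matrix()[2,2])).round(1),"d",(-W.as_matrix()[:,0]).round(2),"spin",np.degrees((LV.inv()*r).as_rotvec()).round(1))
print("aim pt",(T+r.apply(off2)+W.apply([-60,12,22])).round(),"joints",st["joints"].round(2),st["contact_force"].round(1),st["gripper_width"])
E
python3 chk.py
```

```text
T [ 262. -299.  156.] tilt 46.6 d [ 0.82  0.4  -0.41] spin [83.7  0.1 -0. ]
aim pt [ 392. -257.  103.] joints [-0.83  0.37 -0.17 -0.44 -1.51 -0.56] [ 0.3 -0.3 -2.3] 12.65530067127661
```

>>> drive_tool(motion=[[0, 11, 1, 4.7], [0, 11, 1, 4.7], [0, 11, 1, 4.7], [0, 11, 1, 4.7], [0, 11, 1, 4.7], [0, 11, 1, 4.7], [0, 5, 0, 3], [0, 0, 0, 0], [0, 0, 0, 0], [0, 0, 0, 0]])

```text
clock: 31.47
position: [279.3, -245.7, 196.5]
ee_rot: [0.38, 0.692, 0.052, 0.611]
contact_force: [0.5, 0.7, -1.6]
gripper_width: 12.6
```

>>> drive_tool(motion=[[0, 0, 0, 0], [0, 0, 0, 0], [0, 0, 0, 0], [0, 0, 0, 0], [0, 0, 0, 0], [0, 0, 0, 0]])

```text
clock: 31.97
position: [279.5, -246.3, 196.4]
ee_rot: [0.381, 0.692, 0.052, 0.611]
contact_force: [0.4, -0.1, -1.5]
gripper_width: 12.8
```

```bash
python3 chk.py; python3 - <<'E'
from wp import *
a=arm.get_image("side")[250:370,200:360,::-1];b=arm.get_image("top")[230:350,310:450,::-1]
f=lambda i,s:cv2.resize(i,None,fx=s,fy=s,interpolation=cv2.INTER_CUBIC)
A,B=f(a,2.5),f(b,2.5);cv2.imwrite("pics/f1.png",np.hstack([A,B]))
# dark-brown truffle pixels inside bowl (auto)
for n in("top","side"):
    im=arm.get_image(n).astype(int);u,v=px(n,(420,-258,20))
    s=im[int(v)-32:int(v)+32,int(u)-32:int(u)+32];m=((s.sum(2)<150)&(s[:,:,0]>s[:,:,2]+8)).astype(np.uint8)
    k=cv2.connectedComponentsWithStats(m);print(n,(u,v),m.sum(),[(tuple(c.round()),int(t[4])) for c,t in zip(k[3][1:],k[2][1:]) if t[4]>4])
E
```

```text
T [ 280. -246.  196.] tilt 59.8 d [ 0.75  0.06 -0.66] spin [ 1.147e+02  1.000e-01 -1.000e-01]
aim pt [ 393. -256.  104.] joints [-0.74  0.26 -0.2  -0.48 -1.54 -1.21] [ 0.4 -0.1 -1.5] 12.774104064565966
top (np.float64(375.3), np.float64(290.6)) 66 [((np.float64(31.0), np.float64(25.0)), 20), ((np.float64(24.0), np.float64(29.0)), 22), ((np.float64(37.0), np.float64(29.0)), 19), ((np.float64(32.0), np.float64(36.0)), 5)]
side (np.float64(284.4), np.float64(325.0)) 322 [((np.float64(35.0), np.float64(30.0)), 322)]
```

View pics/f1.png

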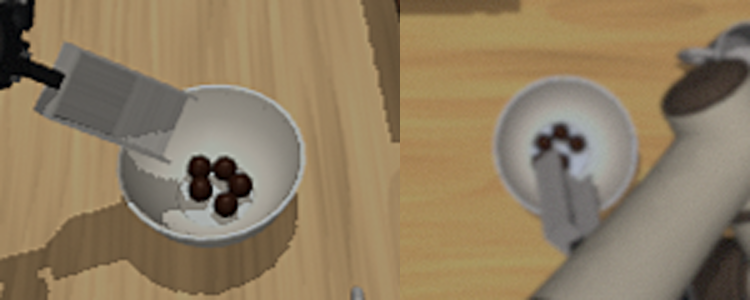

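Left half of the view: all five truffles lie together on the bowl floor (crop about 185–250, 160–210). Right half: the spout is above the bowl, and the bowl hasn't moved. I'll hold a bit longer, then bring the tray back level.

>>> drive_tool(motion=[[0, 0, 0, 0], [0, 0, 0, 0], [0, 0, 0, 0], [0, 0, 0, 0], [0, 0, 0, 0], [0, 0, 0, 0], [0, 0, 0, 0], [0, 0, 0, 0], [0, 0, 0, 0]])

```text
clock: 32.92
position: [279.5, -246.2, 196.5]
ee_rot: [0.381, 0.692, 0.052, 0.611]
contact_force: [0.4, -0.1, -1.6]
gripper_width: 12.4
```

```bash
python3 - <<'E'
from wp import *
o=rows([(265,-252,270),(379,-400,200,-114.7),(423.5,165.5,150)],v=36);q=check(o)
E
```

```text
[[-21.1, 9.7, -9.6, 0.0], [-21.1, 9.7, -9.6, 0.0], [-21.1, 9.7, -9.6, 0.0], [-1.5, -4.9, 9.8, -6.4], [-1.5, -6.0, 9.2, -6.4], [-1.5, -7.0, 8.5, -6.4], [-1.5, -7.9, 7.6, -6.4], [-1.5, -8.7, 6.7, -6.4], [-1.5, -9.4, 5.7, -6.4], [-1.5, -10.0, 4.6, -6.4]]
[[-1.5, -10.4, 3.5, -6.4], [-1.5, -10.7, 2.3, -6.4], [-1.5, -10.9, 1.1, -6.4], [-1.5, -11.0, -0.1, -6.4], [-1.5, -10.9, -1.3, -6.4], [-1.5, -10.7, -2.5, -6.4], [-1.5, -10.3, -3.7, -6.4], [-1.5, -9.9, -4.8, -6.4], [-1.5, -9.3, -5.9, -6.4], [-1.5, -8.6, -6.9, -6.4]]
[[-1.5, -7.8, -7.8, -6.4], [23.5, -0.5, 26.7, 0.0], [23.5, -0.5, 26.7, 0.0], [23.5, -0.5, 26.7, 0.0], [23.5, -0.5, 26.7, 0.0], [23.5, -0.5, 26.7, 0.0], [23.5, -0.5, 26.7, 0.0], [23.5, -0.5, 26.7, 0.0], [23.5, -0.5, 26.7, 0.0], [23.5, -0.5, 26.7, 0.0]]
[[23.5, -0.5, 26.7, 0.0], [23.5, -0.5, 26.7, 0.0], [23.5, -0.5, 26.7, 0.0], [23.5, -0.5, 26.7, 0.0], [23.5, -0.5, 26.7, 0.0], [23.5, -0.5, 26.7, 0.0], [23.5, -0.5, 26.7, 0.0]]
[420. 165. 150.] tilt 36.3 az 86.0 [ 0.23  0.15 -0.39 -0.75 -0.97  0.13]
```

>>> drive_tool(motion=[[-21, 10, -9, 0], [-21, 10, -9, 0], [-21, 10, -10, 0], [-1.5, -5, 10, -6.4], [-1.5, -6, 9, -6.4], [-1.5, -7, 8.5, -6.4], [-1.5, -8, 7.5, -6.4], [-1.5, -8.7, 7, -6.4], [-1.5, -9.4, 6, -6.4], [-1.5, -10, 5, -6.4]])

```text
clock: 33.75
position: [311.8, -309.4, 242.9]
ee_rot: [0.117, 0.619, 0.313, 0.711]
contact_force: [-0.6, -0.1, -2.2]
gripper_width: 12.5
```

>>> drive_tool(motion=[[-1.5, -10.4, 3.5, -6.4], [-1.5, -10.7, 2, -6.4], [-1.5, -11, 1, -6.4], [-1.5, -11, 0, -6.4], [-1.5, -11, -1, -6.4], [-1.5, -10.7, -2.5, -6.4], [-1.5, -10.3, -3.7, -6.4], [-1.5, -10, -5, -6.4], [-1.5, -9.3, -6, -6.4], [-1.5, -8.6, -7, -6.4]])

```text
clock: 34.58
position: [375.7, -391.9, 203.9]
ee_rot: [-0.277, 0.359, 0.594, 0.665]
contact_force: [1.3, 0.6, -1.4]
gripper_width: 12.3
```

>>> drive_tool(motion=[[-1.5, -8, -8, -6.4], [12, 0, 13, 0], [23, -0.5, 27, 0], [23, -0.5, 27, 0], [23, -0.5, 27, 0], [23, -0.5, 27, 0], [23, -0.5, 27, 0], [23, -0.5, 27, 0], [23, -0.5, 27, 0], [23, -0.5, 27, 0]])

```text
clock: 35.42
position: [402.8, -98.5, 177.7]
ee_rot: [-0.312, 0.327, 0.612, 0.649]
contact_force: [0.7, 1.0, -1.9]
gripper_width: 12.6
```

```bash
python3 chk.py; python3 - <<'E'
from wp import *
rows([(423.5,165.5,150),(423.5,165.5,60),(423.5,165.5,30)],v=30)
E
```

```text
T [403. -99. 178.] tilt 0.3 d [ 0.02  1.   -0.  ] spin [-0.5  0.1 -0. ]
aim pt [415.  47. 194.] joints [-0.36  0.24 -0.24 -0.62 -1.35  0.52] [ 0.7  1.  -1.9] 12.624359873371889
[[19.9, -0.6, 22.0, 0.0], [19.9, -0.6, 22.0, 0.0], [19.9, -0.6, 22.0, 0.0], [19.9, -0.6, 22.0, 0.0], [19.9, -0.6, 22.0, 0.0], [19.9, -0.6, 22.0, 0.0], [19.9, -0.6, 22.0, 0.0], [19.9, -0.6, 22.0, 0.0], [19.9, -0.6, 22.0, 0.0], [24.2, 0.2, -17.7, 0.0]]
[[24.2, 0.2, -17.7, 0.0], [24.2, 0.2, -17.7, 0.0], [24.2, 0.2, -17.7, 0.0]]
```

>>> drive_tool(motion=[[20, -1, 22, 0.5], [20, -1, 22, 0], [20, -1, 22, 0], [20, 0, 22, 0], [20, -1, 22, 0], [20, -1, 22, 0], [20, -1, 22, 0], [20, 0, 22, 0], [18, -1, 20, 0], [0, 0, 0, 0]])

```text
clock: 36.25
position: [425.5, 166.0, 150.1]
ee_rot: [-0.309, 0.329, 0.612, 0.649]
contact_force: [0.0, 0.1, -1.2]
gripper_width: 12.3
```

>>> drive_tool(motion=[[20, 0, -15, 0], [20, 0, -15, 0], [20, 0, -15, 0], [12, 0, -9, 0], [0, 0, 0, 0]])

```text
clock: 36.67
position: [424.4, 160.5, 57.0]
ee_rot: [-0.307, 0.333, 0.611, 0.649]
contact_force: [-1.2, 0.2, -1.6]
gripper_width: 12.5
```

```bash
python3 chk.py; python3 - <<'E'
from wp import *
rows([(423.5,165.5,40),(423.5,165.5,30)],v=30)
E
```

```text
T [424. 161.  57.] tilt 0.5 d [ 0.03  1.   -0.  ] spin [0.3 0.2 0.3]
aim pt [438. 306.  73.] joints [ 0.19  0.33 -0.44 -0.87 -0.85  0.36] [-1.2  0.2 -1.6] 12.528366687022862
[[16.6, 0.8, -5.5, 0.0], [8.1, -0.1, -5.9, 0.0]]
```

>>> drive_tool(motion=[[8, 0, -3, 0], [8, 1, -3, 0], [6, 0, -4, 0], [4, 0, -3, 0], [0, 0, 0, 0]])

```text
clock: 37.08
position: [425.3, 166.3, 30.8]
ee_rot: [-0.309, 0.33, 0.611, 0.65]
contact_force: [-0.3, -0.5, -1.8]
gripper_width: 12.2
```

>>> drive_tool(motion=[[2, 0, -1.5, 0], [2, 0, -1.5, 0], [0, 0, 0, 0]])

```text
clock: 37.33
position: [425.8, 166.5, 28.0]
ee_rot: [-0.309, 0.328, 0.611, 0.65]
contact_force: [-2.0, -3.5, 7.8]
gripper_width: 12.4
```

Contact came at the expected height, so I'll release and back straight out.

>>> drive_tool(motion=[[0, 0, 0, 0], [0, 0, 0, 0], [0, 0, 0, 0], [0, 0, 0, 0], [-8, 0, 0, 0], [-15, 0, 0, 0], [-25, 0, 0, 0], [-35, 0, 0, 0], [-35, 0, 0, 0], [-35, 0, 0, 0]], grip=50)

```text
clock: 38.17
position: [419.2, 74.3, 152.1]
ee_rot: [-0.31, 0.33, 0.61, 0.65]
contact_force: [0.7, 0.2, 0.0]
gripper_width: 49.7
```

>>> drive_tool(motion=[[-30, 0, 0, 0], [-30, 0, -20, 0], [-20, 0, -30, 0], [-20, 0, -30, 0], [-20, 0, -30, 0], [0, 0, 0, 0], [0, 0, 0, 0]])

```text
clock: 38.75
position: [409.4, -85.3, 182.0]
ee_rot: [-0.309, 0.331, 0.609, 0.651]
contact_force: [0.5, 0.2, -0.3]
gripper_width: 50.0
```

```bash
python3 - <<'E'
from wp import *
st=arm.read_state();print(st["clock"],*info(st["joints"]),st["contact_force"].round(1),st["gripper_width"])
ref={n:cv2.imread(f"pics/{n}0.png")[:,:,::-1].astype(int) for n in("top","side")}
for n in("top","side"):
    im=arm.get_image(n);cv2.imwrite(f"pics/{n}_end.png",im[:,:,::-1]);im=im.astype(int)
    D_=abs(im-ref[n]).sum(2)
    for k,p in {"bowl":(420,-258,30),"pitcher":(526,-475,50),"bottle":(529,452,70),"cup":(685,50,140)}.items():
        u,v=px(n,p).astype(int);print(n,k,(u,v),"mean diff",D_[max(0,v-35):v+35,max(0,u-35):u+35].mean().round(1))
    # truffles in bowl
    u,v=px(n,(420,-258,20)).astype(int);s=im[v-32:v+32,u-32:u+32];m=(s.sum(2)<150)&(s[:,:,0]>s[:,:,2]+8)
    ys,xs=np.nonzero(m);print(n,"truffle px",m.sum(),"mean at z=15",at(n,u-32+xs.mean(),v-32+ys.mean(),15))
    # tray outline expected at scale: print expected pixel of handle end
    print(n,"exp handle end",px(n,(421,120,48)))
E
```

```text
38.75 [409. -86. 182.] tilt 36.2 az 86.0 [-0.33  0.23 -0.23 -0.62 -1.35  0.48] [ 0.5  0.2 -0.3] 49.954568217152826
top bowl (np.int64(375), np.int64(290)) mean diff 115.5
top pitcher (np.int64(448), np.int64(255)) mean diff 26.4
top bottle (np.int64(137), np.int64(249)) mean diff 11.2
top cup (np.int64(272), np.int64(193)) mean diff 10.9
top truffle px 262 mean at z=15 [ 421.1 -235.5   15. ]
top exp handle end [249.  287.6]
side bowl (np.int64(284), np.int64(322)) mean diff 84.1
side pitcher (np.int64(341), np.int64(405)) mean diff 19.0
side bottle (np.int64(309), np.int64(137)) mean diff 68.6
side cup (np.int64(378), np.int64(192)) mean diff 15.8
side truffle px 341 mean at z=15 [ 426. -249.   15.]
side exp handle end [280.3 208.7]
```

The picture limit is reached, so I'll check the tray numerically: the dark handle pixels against the counter, where they must lie if the tray sits centred and level.

```bash
python3 - <<'E'
from wp import *
for n,zz in(("top",58),("side",58)):
    im=cv2.imread(f"pics/{n}_end.png").astype(int)
    c=np.array([px(n,(x,y,50)) for x in(385,455) for y in(105,165)]);u0,v0=c.min(0).astype(int);u1,v1=c.max(0).astype(int)+1
    m=im[v0:v1,u0:u1].sum(2)<110;ys,xs=np.nonzero(m);P_=np.array([at(n,u0+a,v0+b,zz) for a,b in zip(xs,ys)])
    print(n,m.sum(),"x",P_[:,0].min(),P_[:,0].mean().round(1),P_[:,0].max(),"y",P_[:,1].min(),P_[:,1].max())
# template compare in side view: tray+scale now vs picture p1 (before handle grasp), crop 5x of [140:230,220:340]
a=cv2.imread("pics/p1t.png");b=cv2.resize(cv2.imread("pics/top_end.png")[230:330,170:290],None,fx=5,fy=5,interpolation=cv2.INTER_CUBIC)
# brightness steps (tray walls) along world lines at rim height, x across tray at three y
im=cv2.cvtColor(cv2.imread("pics/top_end.png"),cv2.COLOR_BGR2GRAY)
for y in(205,250,295): print(y,[int(im[int(round(v)),int(round(u))]) for u,v in (px("top",(x,y,59)) for x in range(370,480,5))])
E
```

```text
Traceback (most recent call last):
IndexError: too many indices for array: array is 1-dimensional, but 2 were indexed
```

```bash
python3 - <<'E'
from wp import *
G={n:cv2.cvtColor(cv2.imread(f"pics/{n}_end.png"),cv2.COLOR_BGR2GRAY).astype(np.float32) for n in("top","side")}
def s(n,p): u,v=px(n,p);return int(cv2.getRectSubPix(G[n],(1,1),(float(u),float(v)))[0,0])
X=range(370,480,5);print("x",*X)
for n in G:
    for y,z in((130,58),(150,58),(200,59),(225,59),(250,59),(295,59)): print(n,y,z,*[s(n,(x,y,z)) for x in X])
    print(n,"handle line y=95..185",*[s(n,(421,y,58)) for y in range(95,190,5)])
E
```

```text
x 370 375 380 385 390 395 400 405 410 415 420 425 430 435 440 445 450 455 460 465 470 475
top 130 58 143 144 148 150 149 142 135 103 86 59 50 65 118 136 141 140 138 140 141 141 144 144
top 150 58 144 144 149 148 150 146 142 121 91 65 52 59 99 134 140 140 138 142 140 141 142 145
top 200 59 80 106 128 139 118 115 144 150 148 148 151 154 157 163 163 157 130 147 170 170 158 118
top 225 59 76 142 170 167 129 118 163 173 171 172 171 171 171 173 170 164 120 130 166 170 171 162
top 250 59 53 68 132 171 154 121 160 169 171 172 171 171 172 171 170 169 142 119 164 171 171 171
top 295 59 156 112 61 73 127 124 128 146 141 143 142 142 141 142 139 140 137 112 145 169 171 171
top handle line y=95..185 136 137 137 135 135 120 74 51 51 50 54 52 52 49 52 51 52 53 51
side 130 58 69 67 67 67 67 67 67 58 34 22 23 14 11 7 7 8 6 7 6 9 9 6
side 150 58 67 67 67 66 65 66 65 66 65 46 24 23 12 72 84 92 92 116 145 146 148 134
side 200 59 50 66 66 54 69 68 64 64 64 63 47 124 151 154 154 153 153 156 113 148 146 146
side 225 59 50 46 51 70 66 60 69 63 69 69 64 146 146 147 152 151 145 146 102 145 146 148
side 250 59 53 53 51 42 66 64 58 71 80 80 72 60 134 163 160 160 161 161 102 126 146 145
side 295 59 59 58 58 53 65 62 81 108 105 100 94 85 80 72 64 98 146 150 142 129 142 137
side handle line y=95..185 11 12 14 14 17 20 24 23 23 23 20 21 25 28 32 38 45 46 46
```

In the top view the tray walls are at x≈394 and 452 and the handle end is at y≈121, so its centre is about (422,253), within 10 mm of the scale's middle. The gripper is clear and empty, so I'm handing in.

```bash
python3 -c "
from bench import arm
print(arm.job_done())"
```

```text
the job is handed in; nothing more can be done
None
```

The job is done and handed in at about 39 s of the 72 s allowed; the system gave no verdict, so what follows rests on my own checks.

- **Weighing:** I drew the tray out by its walls and set it on the scale with all five truffles in it. I let go and backed away, leaving it untouched for several seconds.
- **Tilting the tool:** The drive only shifts the tool and spins it about its own axis. To be able to tip the tray, I tilted the tool about 36° by pushing past the arm's outer reach limit.
- **Pouring:** I took the tray by its handle and spun it about 115° over the bowl. The computed tilt was 59.8°, held for about 1.5 s or more. A picture taken during the hold showed all five truffles on the bowl floor.
- **Setting down:** I brought the tray back level, set it on the scale, let go and moved clear.

**Last checks**
- **Tray:** In the top view its centre is about (422, 253), within 10 mm of the scale's middle. It touched down at the expected height, and the wrist force was near zero after I backed off. I inferred that it is level from the touch-down height and did not measure it.
- **Truffles:** The side view still shows the truffle pixels near the bowl centre. The top-view count was distorted, probably by the arm, and disagreed by about 20 mm.
- **Bystanders:** I compared the before and after pictures numerically. The cup and pitcher areas changed little, and so did the bottle in the top view. The side view of the bottle and both views of the bowl area differed more. I put that down to the arm in the way and the truffles in the bowl, but it is not confirmed because the picture limit was used up.

**What went wrong on the way**
- My first close on the tray walls passed over the rim, because the fingertips sit higher than the reported tool height suggests. The tray did not move, and I re-grasped it lower.
- My first reach-limit test left an unwanted tilt in the tool, which took extra moves to cancel.

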